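Fit the gauge lens by its rim and hold the keeper arm at its stop

ROBOT

A 7-joint arm with a two-finger parallel gripper is mounted at the origin on the work surface. World frame = base frame: x ahead of the robot, y to its left, z up, the work surface at z = 0. Lengths are in m, angles in rad, forces in N, time in s.
With the tool pointing down it reaches from about 0.425 to 0.925 m from the base axis. Payload 6.8 kg.
Tool frame: the origin (TCP) lies on the front face of the gripper's body, between the roots of the fingers; the fingertips stand 73 mm ahead of it and the grasp point (between the pads) lies 54 mm ahead of it; z points along the fingers, x is the direction in which the jaws open and shut, and the axes are right-handed (so a half turn about z gives the same grasp; the last joint's range is limited). The gripper opens to 85 mm and grips with 20 to 120 N. Pads are 22 mm wide; open, the fingers measure 114 mm over their backs; the gripper's body (76 mm by 85 mm) begins 54 mm behind the grasp point. The pads swing forward as they close: fully open they stand 13 mm farther back than shut.
Start: joints at [1.218, 0.477, 0.022, 1.555, -0.011, 1.109, -0.083], TCP at [0.164, -0.655, 0.304] pointing down, gripper open.
Joint ranges: [-2.96, 2.96], [-0.34, 2.1], [-1.41, 1.46], [0.24, 2.44], [-1.37, 4.51], [0.17, 1.92], [-2.96, 2.96]. Speed limits (rad/s): [2.39, 2.39, 3.14, 3.14, 3.14, 3.14, 3.14].

INTERFACE

Orientations are given as a unit quaternion [w, x, y, z].
In Python, from station import get_obs, read_camera, hand_in gives the robot as it stands. The module is installed in compiled form; this text tells all that it offers.
- The arm moves only by the shell command python3 -m creep 'ROWS' [FORCE]. ROWS is JSON, a list that holds one entry, the list of rows, each a list of 7 numbers: the turn, a rotation vector about the tool's x, y, z in rad, then the shift along the tool's x, y, z in m, then the finger opening in m, from 0 to 0.0854. A call has 1 to 20 rows; each row shifts and turns the pose as measured when the row begins, along the tool's axes as they then stand; what a row does not reach is not made up. A row lasts 1/12 s, in which the tool goes at most 41.7 mm and 7.16 degrees, less where a joint would pass 70% of its speed; a pose out of reach is approached as far as the arm can. A call is refused whole if a number of a shift passes 0.0417 or a number of a turn 0.125, either way. A call with a gripper value outside its range is refused whole. The fingers move at their own pace and stop on an object; FORCE is the grip in N (left out, the last holds). Time passes only in rows, so rows that do not move let the fingers close. It gives the time, the measured TCP pose, the force and the opening at its end, in the units of the state.
- get_obs(): the state, without advancing time (a new reading comes with each control period).
- read_camera(name): name is "side" or "top" or "wrist"; returns a dict with "color" (420x560x3 uint8, red, green, blue), "range_z" (420x560 float32, m along the optical axis (not along the pixel's ray), 0 where there is no reading), "fovy" (degrees; the focal length in pixels is half the picture's height over the tangent of half this angle, whatever the lens; pixels are square), "cx", "cy" (the principal point, pixels), "D" ([k1, k2, p1, p2, k3] as OpenCV has them; the pictures are not rectified), "rvec" (rotation vector, rad) and "tvec" (3), from world to camera coordinates, as OpenCV has them. Camera axes: x right, y down, z forward; pixel columns grow to the right and rows downward; lengths in m; the calibration is good to about 2 mm. A picture is of the moment at which its call begins.
- hand_in(): hands the job in, once; it reports no verdict.
The state is a dict: "t": time; "q": joint angles; "joint_vel": joint speeds; "joint_torque": joint torques, N m; "eef_pos": TCP position; "tool_rot": TCP orientation; "contact_force": force on the tool from outside, world axes, zero at the start; "torque": the same for the moment, N m; "gripper_width": opening from 0.0 (shut) to 1.0 (fully open).
Only numpy, scipy, OpenCV 4.12 (cv2) and the standard library are available. Lean on these libraries where they do the work, as an engineer would, in place of code of your own. Each camera call takes 0.05 s, during which the arm holds its last target.

TASK

Pick up the clean glass dial lens from its cork stand touching only its rim, never its domed face, lower it gently into its seat on the gauge in the green test jig, and let go. Then swing the jig's spring-loaded red keeper arm over the lens by its black handle until it is fully against its stop, and finish while still holding it there with the fingers, because it springs back if released. Leave the tea glass, saucer, screwdriver and brass valve undisturbed.

Things in the scene. Friction and masses are not known exactly. Their poses are not given: they have to be found in the camera images.
- stand: fixed round cork stand, 30 mm high: foot 60 mm in diameter and up to 10 mm high, above it a column 36 mm in diameter whose flat top carries the lens; origin at the centre of its underside, z up
- lens: loose round green-tinted glass dial lens, 56 mm in diameter, rim 5 mm thick, flat underside, about 40 g; it lies flat, centred on the cork stand and overhanging it by 10 mm all round, so it can be gripped across its diameter by the rim. Origin at the centre of its underside, z up out of the domed face
- lens_face: the domed middle of the lens's top, part of the lens: 44 mm in diameter, rising 2 mm above the rim (to 7 mm above the lens's underside); not to be touched. Same origin and axes as the lens
- lens_center (a point): centre of the lens's underside
- jig: fixed test jig; origin at the underside of its green base plate, right below the centre of the lens seat, z up; turned about z. Plate x from -50 to +115 mm, 100 mm wide in y, 12 mm thick. On it a chrome gauge case, 72 mm in diameter, top at z = 34 mm, with a white seat 44 mm in diameter rising to z = 44 mm
- seat (a point): centre of the seat's top, where the centre of the lens's underside must rest; axes as the jig. Round it 4 brass guide posts, 6 mm thick, cone tips up to z = 50 mm over the bench, at x = +-27, y = +-19 mm: 1.5 mm play round the lens. Finger gaps are on the +y and -y sides: nothing above z = 34 mm within 60 mm there; the arm at rest passes 80 mm away on +y
- keeper_pivot (a point): point on the keeper arm's upright hinge axis, 90 mm from the seat's centre along the jig's +x, at the arm's top face (64 mm above the bench). Pivot pillar and hub 28 mm in diameter, up to 75 mm above the bench. Arm bar 12 mm wide, 58 to 64 mm above the bench, with a rubber pad below it down to 55 mm, which passes clear over the seated lens
- keeper (a joint): angle of the red keeper arm, rad, counterclockwise from above: 0 = sprung back at rest, off to the jig's +y side, 1.3 rad short of the stop; 1.3 = at the stop, pointing from the pivot along the jig's -x, over the lens. A spring drives it back to 0 with 0.15 N m at rest, 0.5 N m at the stop (1.1 to 3.7 N at the handle); it does not stay by itself
- keeper_grip (a point): point on the axis of the upright black handle near the arm's free end, 135 mm from the hinge axis; handle 12 mm in diameter, rising from the arm's top (64 mm above the bench) to 104 mm; this point is 90 mm above the bench and moves with the arm
- tea_glass: empty amber tulip tea glass, 54 mm in diameter at the rim, 78 mm high, standing on the saucer; origin at the centre of its underside; bystander
- saucer: thin brass saucer, 84 mm in diameter, 5 mm thick, origin at the centre of its underside; bystander
- screwdriver: small steel screwdriver with a handle, 130 mm long, lying along its x; bystander
- valve: brass air release valve, 28 mm in diameter, 38 mm high, standing; origin at the centre of its underside; bystander
There are look-alikes about, which are no part of the job. Several things have the shape of the stand; the one meant has the colours described above.

How it is judged:
On the way, in this order (a step that is already met when the one before it is completed fails the run):
1. the lens is held up off its stand by the fingers, level (z of lens in the frame of stand above 0.05 m and contact force between the fingers and lens above 0.5 N and angle between lens's own z axis and vertical below 0.4 rad), for 0.2 s.
2. the lens lies flat in its seat in the jig, let go, with the keeper arm still back (horizontal distance between lens_center and seat below 0.004 m and z of lens in the frame of seat between -0.003 and 0.002 m and angle between lens's own z axis and vertical below 0.06 rad and contact force between the fingers and lens below 0.05 N and value of joint keeper below 0.3 rad), for 0.2 s.
3. the fingers hold the keeper arm at its stop (value of joint keeper above 1.24 rad and contact force between the fingers and keeper above 1 N), for 0.5 s.
At the end, for the whole second after the job is handed in: the fingers hold the keeper arm within 0.06 rad of its stop (joint above 1.24), pressing on it with more than 1 N, arm at rest; the lens lies still and level in the seat, its centre within 4 mm of the seat's centre and its underside within 2 mm (3 mm below) of the seat, untouched by the fingers (all of step 3 and horizontal distance between lens_center and seat below 0.004 m and z of lens in the frame of seat between -0.003 and 0.002 m and angle between lens's own z axis and vertical below 0.06 rad and contact force between the fingers and lens below 0.05 N and linear speed of lens below 0.02 m/s and velocity of joint keeper between -0.1 and 0.1 rad/s); the arm keeps its last pose, push and grip.
It fails at once if the robot touches the lens's domed face (contact force between any of the fingers, the arm and lens_face above 0.2 N).
It fails at once if the lens is dropped: it falls free at more than 0.4 m/s, or ends up below its stand's top ((linear speed of lens above 0.4 m/s and contact force between the fingers and lens below 0.02 N) or height (world z) of lens below 0.018 m).
It fails at once if a bystander is shifted by more than 20 mm or the tea glass tips (distance of any of tea_glass, saucer, screwdriver, valve from where it was at the start of the episode above 0.02 m or angle between tea_glass's own z axis and vertical above 0.3 rad).
It also fails if it takes over 54 s, if anything falls off the work surface, if the arm or the gripper's body presses on something with over 40 N, if the wrist force passes 120 N, or if a joint passes its speed limit or range.

## Working session

There is one attempt and no reset: what is moved stays moved. The work goes in short steps, Python scripts to look and compute and a shell command to move; the robot and the scene stay as the last step left them, time stands still between calls to the robot, and variables do not carry over. Pictures are saved under pics/ and viewed, and the job is handed in when it is done.

```bash
mkdir -p pics
cat > h.py <<'E'
import numpy as np,cv2
from station import get_obs,read_camera
def K(c):
    f=210/np.tan(np.radians(c["fovy"])/2); return np.array([[f,0,c["cx"]],[0,f,c["cy"]],[0,0,1.]])
def save(c,n,crop=None,s=1):
    im=c["color"][:,:,::-1]
    if crop: x0,y0,x1,y1=crop; im=im[y0:y1,x0:x1]
    cv2.imwrite("pics/"+n+".png",cv2.resize(im,None,fx=s,fy=s,interpolation=cv2.INTER_CUBIC))
def ray(c,uv):
    p=cv2.undistortPoints(np.array([[uv]],float),K(c),np.array(c["D"],float))[0,0]
    R=cv2.Rodrigues(np.array(c["rvec"],float))[0];t=np.array(c["tvec"],float).ravel()
    return -R.T@t, R.T@np.array([p[0],p[1],1.])
def atz(c,uv,z):
    o,d=ray(c,uv); return o+d*(z-o[2])/d[2]
def dep(c,uv):
    o,d=ray(c,uv); return o+d*c["range_z"][int(round(uv[1])),int(round(uv[0]))]
def proj(c,P):
    return cv2.projectPoints(np.array(P,float).reshape(-1,1,3),np.array(c["rvec"],float),np.array(c["tvec"],float),K(c),np.array(c["D"],float))[0][:,0]
E
python3 - <<'E'
from h import *
import pickle
for n in("side","top","wrist"):
    c=read_camera(n);save(c,n+"0",s=1.4);pickle.dump(c,open(n+"0.pkl","wb"));print(n,c["fovy"],ray(c,(280,210)))
print(get_obs())
E
```

```text
side 54.7343330745145 (array([0.33956842, 0.58777879, 0.45891136]), array([ 0.29240212, -0.80744159, -0.51239773]))
top 42.641972588826306 (array([ 0.47339307, -0.04856822,  1.1749592 ]), array([ 0.08006019, -0.00119496, -0.9968018 ]))
wrist 63.90455086656188 (array([ 0.24323108, -0.63438996,  0.372277  ]), array([-0.31088179, -0.08103277, -0.9470068 ]))
{'t': 0.15, 'q': array([ 1.21790174,  0.47761956,  0.0223625 ,  1.55621332, -0.0114896 ,
        1.10932391, -0.08312229]), 'joint_vel': array([-0.00021174, -0.00121125, -0.00025174, -0.00442108,  0.00194004,
        0.0006838 ,  0.00051177]), 'joint_torque': array([ 2.96734564e-03, -5.96925402e+01,  1.61017198e+00, -2.81487608e+01,
        1.25575185e-02,  6.59400874e-03,  1.87085692e-05]), 'eef_pos': array([ 0.16349361, -0.65453143,  0.3031477 ]), 'tool_rot': array([-3.94064155e-04,  7.88144335e-01, -6.15490042e-01, -6.00020657e-04]), 'contact_force': array([-0.20539167, -0.43957593,  0.29917487]), 'torque': array([-0.01574064,  0.00621153, -0.06341427]), 'gripper_width': 0.9990122441868365}
```

View pics/top0.png

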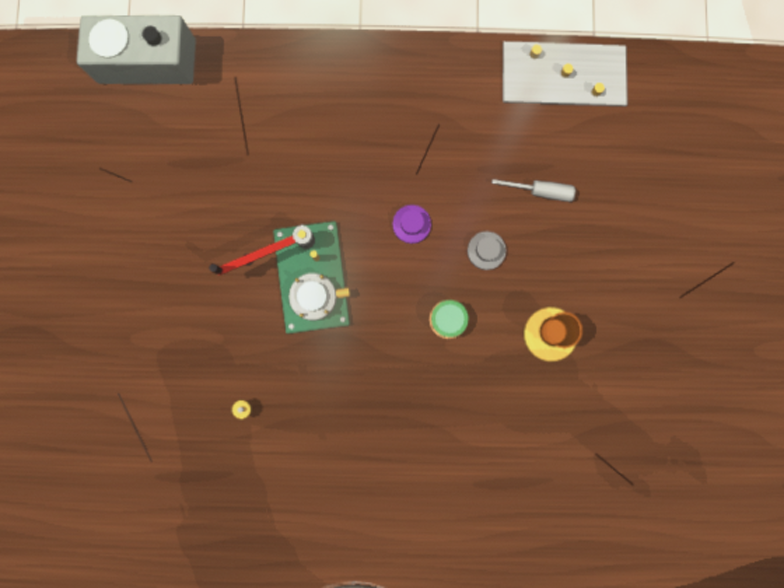

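View pics/side0.png

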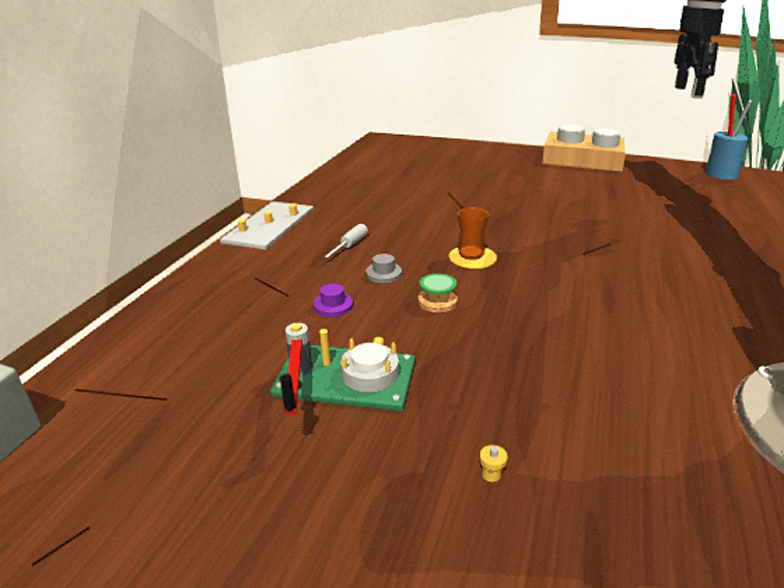

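View pics/wrist0.png

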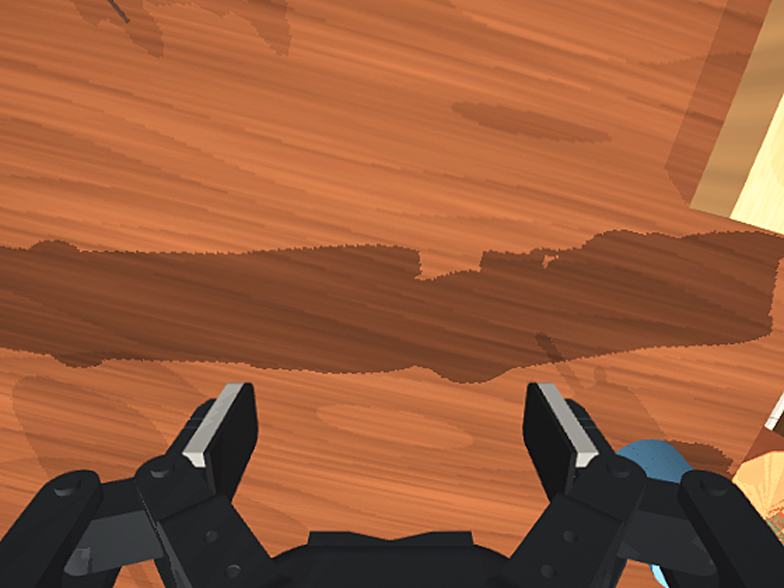

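The top view (1.4x) shows three things with the stand's shape:
- purple at (412,223)
- grey at (487,250)
- cork stand with the green lens at (449,319), which fits the description

The jig seat is at (312,296), the pivot at (302,234) and the handle at (215,268). Next come close crops.

Run:
```python
from h import *
import pickle
c=pickle.load(open("top0.pkl","rb"))
save(c,"top_jig",(140,150,260,245),6); save(c,"top_lens",(290,200,350,250),10)
c=pickle.load(open("side0.pkl","rb")); save(c,"side_jig",(185,180,345,300),5)
```

```text
(no output)
```

View pics/top_jig.png

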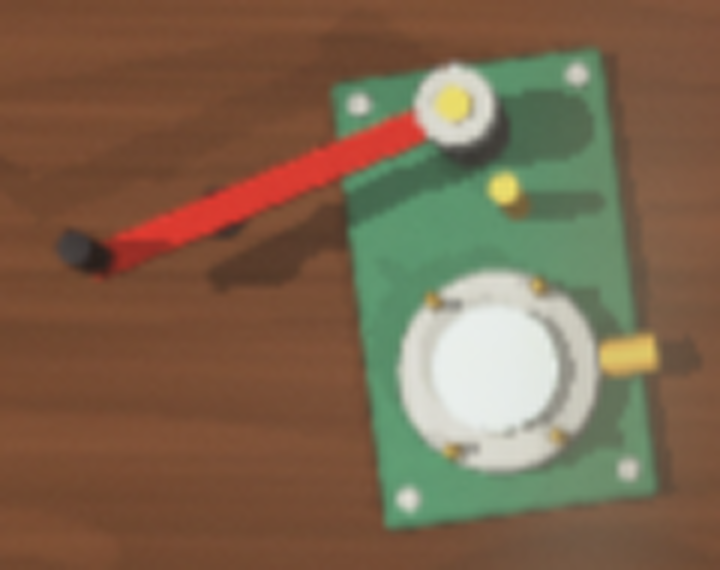

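View pics/top_lens.png

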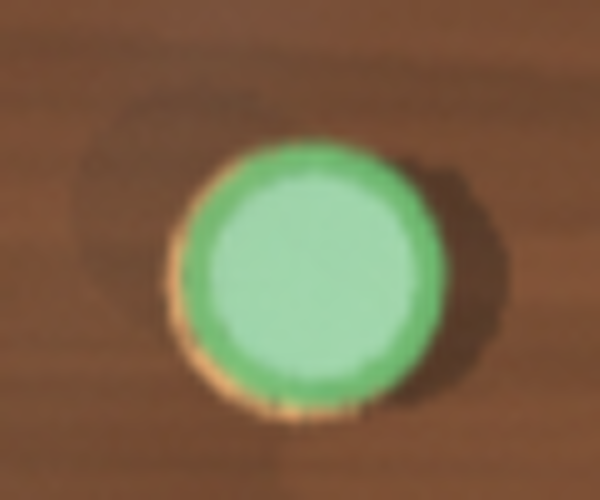

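View pics/side_jig.png

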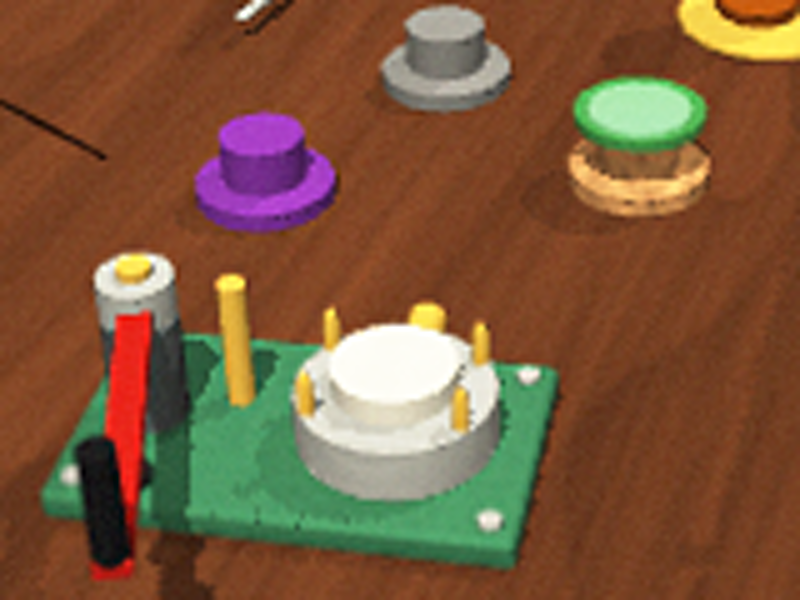

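```bash
cat > m.py <<'E'
from h import *
import pickle
c=pickle.load(open("top0.pkl","rb"));s=pickle.load(open("side0.pkl","rb"))
T=lambda p,z:atz(c,(140+(p[0]+.5)/6-.5,150+(p[1]+.5)/6-.5),z)
S=lambda p,z:atz(s,(185+(p[0]+.5)/5-.5,180+(p[1]+.5)/5-.5),z)
print("lens",atz(c,(321.0,226.9),.035),"dome side",S((640,110),.037))
print("lens rng",dep(c,(321,227)))
print("seat",T((495,368),.044),"side",S((396,366),.044),"case",T((499,371),.034))
tips=[T(p,.05) for p in((433,298),(539,285),(452,451),(558,436))]
print("tips",np.round(tips,4),np.mean(tips,0))
ts=[S(p,.05) for p in((332,310),(481,324),(304,373),(461,391))]
print("tips side",np.round(ts,4),np.mean(ts,0))
cs=[T(p,.012) for p in((333,86),(600,48),(655,492),(387,527))]
print("corners",np.round(cs,4)); 
cs=np.array(cs);d=cs[0]+cs[1]-cs[2]-cs[3];a=np.arctan2(d[1],d[0]);e=cs[0]+cs[3]-cs[1]-cs[2]
print("yaw",np.degrees(a),np.degrees(np.arctan2(-e[0],e[1])),"lens",np.linalg.norm(d[:2])/2,np.linalg.norm(e[:2])/2, "jig o",cs.mean(0)[:2]-.0325*np.array([np.cos(a),np.sin(a)]))
print("pivot",T((453,104),.075),"side",S((133,267),.076)); print("handle top",T((73,245),.104),S((97,443),.104))
print("post",T((504,188),.08))
for n,p in (("post",(504,188)),("handle",(73,245)),("stub",(630,352)),("pad",(232,228))): print(n,dep(c,(140+p[0]/6,150+p[1]/6)))
E
python3 m.py
```

```text
lens [ 0.53061666 -0.13761169  0.035     ] dome side [ 0.526395   -0.13009226  0.037     ]
lens rng [ 0.53036415 -0.13755191  0.03580132]
seat [0.55998812 0.07219963 0.044     ] side [0.55577834 0.07624913 0.044     ] case [0.5597136  0.07181809 0.034     ]
tips [[0.5837 0.094  0.05  ]
 [0.589  0.0569 0.05  ]
 [0.5302 0.0858 0.05  ]
 [0.5361 0.0489 0.05  ]] [0.55975633 0.07140686 0.05      ]
tips side [[0.5857 0.0602 0.05  ]
 [0.5334 0.0522 0.05  ]
 [0.5805 0.0968 0.05  ]
 [0.5273 0.0898 0.05  ]] [0.55674921 0.07475495 0.05      ]
corners [[0.6644 0.1377 0.012 ]
 [0.6801 0.0406 0.012 ]
 [0.5187 0.0167 0.012 ]
 [0.5042 0.1131 0.012 ]]
yaw 8.558576762633095 8.86737372229167 lens 0.16260570343269184 0.09790856874612593 jig o [0.55973499 0.07217303]
pivot [0.64851193 0.08590196 0.075     ] side [0.64435841 0.0913306  0.076     ]
handle top [0.59406412 0.20873981 0.104     ] [0.59085452 0.20929946 0.104     ]
post [0.61900894 0.06696691 0.08      ]
post [0.62074171 0.0681293  0.06049653]
handle [0.59327227 0.20793899 0.1036772 ]
stub [0.5668786  0.0249005  0.02903822]
pad [0.60530221 0.16310968 0.05823647]
```

```bash
cat >> h.py <<'E'
from scipy.spatial.transform import Rotation as Ro
def tool():
    o=get_obs();w,x,y,z=o["tool_rot"];return np.array(o["eef_pos"]),Ro.from_quat([x,y,z,w]),o
def goto(tgt,xang):
    "delta in tool axes to TCP tgt, pointing down, tool x at world angle xang deg"
    p,R,o=tool();a=np.radians(xang);X=np.array([np.cos(a),np.sin(a),0]);Z=np.array([0,0,-1.])
    G=Ro.from_matrix(np.c_[X,np.cross(Z,X),Z]);
    print("t",round(o["t"],2),"pos",p.round(4),"w",round(o["gripper_width"]*85.4,2),"F",o["contact_force"].round(2))
    print("shift in present axes",R.inv().apply(np.array(tgt)-p).round(4),"rot",(R.inv()*G).as_rotvec().round(4),"shift in goal axes",G.inv().apply(np.array(tgt)-p).round(4))
E
python3 -c "
from h import *
goto([.529,-.135,.22],-81.3)"
```

```text
t 0.15 pos [ 0.1635 -0.6545  0.3031] w 85.32 F [-0.21 -0.44  0.3 ]
shift in present axes [-0.4153 -0.4805  0.0837] rot [0.0002 0.0014 0.0929] shift in goal axes [-0.4583 -0.4399  0.0831]
```

```bash
python3 -m creep '[[[0,0,0.093,0,0,0,0.075],[0,0,0,-0.0255,-0.0244,0.0046,0.075],[0,0,0,-0.0255,-0.0244,0.0046,0.075],[0,0,0,-0.0255,-0.0244,0.0046,0.075],[0,0,0,-0.0255,-0.0244,0.0046,0.075],[0,0,0,-0.0255,-0.0244,0.0046,0.075],[0,0,0,-0.0255,-0.0244,0.0046,0.075],[0,0,0,-0.0255,-0.0244,0.0046,0.075],[0,0,0,-0.0255,-0.0244,0.0046,0.075],[0,0,0,-0.0255,-0.0244,0.0046,0.075],[0,0,0,-0.0255,-0.0244,0.0046,0.075],[0,0,0,-0.0255,-0.0244,0.0046,0.075],[0,0,0,-0.0255,-0.0244,0.0046,0.075],[0,0,0,-0.0255,-0.0244,0.0046,0.075]]]' 20; python3 -c "
from h import *
goto([.529,-.135,.22],-81.3)"
```

```text
t: 1.32
eef_pos: [0.4317, -0.2719, 0.2368]
tool_rot: [0.003, 0.751, -0.66, -0.002]
contact_force: [0.0, -0.2, 0.2]
gripper_width: 0.873
t 1.32 pos [ 0.4317 -0.2719  0.2368] w 74.54 F [ 0.03 -0.23  0.21]
shift in present axes [-0.1233 -0.1142  0.0159] rot [ 0.0066 -0.001  -0.0233] shift in goal axes [-0.1206 -0.1169  0.0168]
```

```bash
python3 -m creep '[[[0.0066,0,-0.023,-0.024,-0.0234,0.0034,0.075],[0,0,0,-0.024,-0.0234,0.0034,0.075],[0,0,0,-0.024,-0.0234,0.0034,0.075],[0,0,0,-0.024,-0.0234,0.0034,0.075],[0,0,0,-0.024,-0.0234,0.0034,0.075],[0,0,0,0,0,0,0.075]]]'
python3 - <<'E'
from h import *
goto([.529,-.135,.22],-81.3)
c=read_camera("wrist");save(c,"w1",s=1.4);import pickle;pickle.dump(c,open("w1.pkl","wb"))
E
```

```text
t: 1.82
eef_pos: [0.5363, -0.1202, 0.2177]
tool_rot: [-0.002, 0.762, -0.648, -0.0]
contact_force: [-0.5, 1.8, 0.7]
gripper_width: 0.876
t 1.82 pos [ 0.5363 -0.1202  0.2177] w 74.83 F [-0.49  1.81  0.68]
shift in present axes [ 0.0134  0.0096 -0.0023] rot [-0.0021  0.0031  0.0103] shift in goal axes [ 0.0135  0.0095 -0.0023]
```

View pics/w1.png

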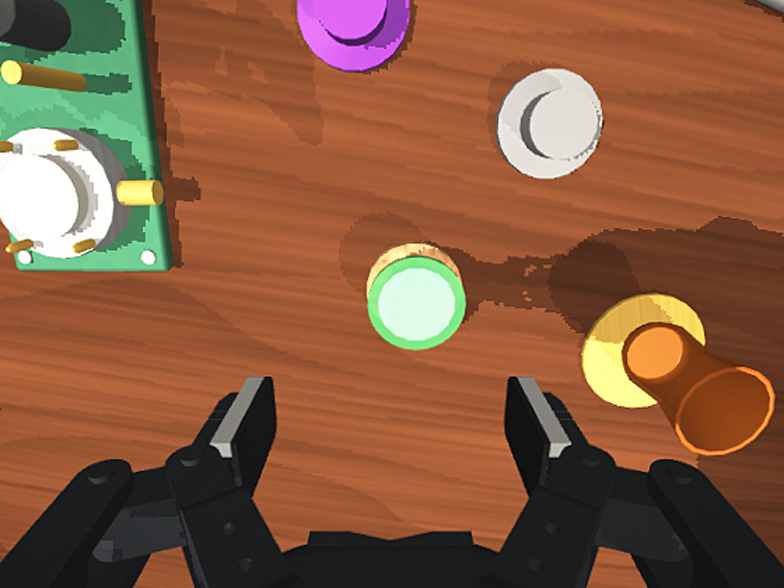

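The wrist picture (1.4x) shows the lens on cork at (417,303). The pad tips are at about (272,378) and (510,378), the jig is at left and the tea glass at right.

Run:
```python
from h import *
import pickle
c=pickle.load(open("w1.pkl","rb"));p,R,o=tool()
q=lambda x,y:(x/1.4-.15,y/1.4-.15)
L=atz(c,q(416.5,303),.035);print("lens z35",L,"range",dep(c,(297,216)), "tool",R.inv().apply(L-p))
m=(c["color"][:,:,1].astype(int)-c["color"][:,:,0]>40); n,l,st,ce=cv2.connectedComponentsWithStats(m.astype(np.uint8)); 
i=l[216,264]if l[216,264] else l[216,297]; print(i,st[i],ce[i])
hull=cv2.convexHull(np.argwhere(l==l[216,297])[:,::-1].astype(np.float32)); e=cv2.fitEllipse(hull);print(e)
L=atz(c,e[0],.035);print("lens",L,"tool",R.inv().apply(L-p))
for uv in ((268,382),(262,395),(513,382),(520,395),(250,379),(532,379)):
    P=dep(c,q(*uv));print(uv,R.inv().apply(P-p).round(4))
t=np.array([[322/6,0]])
```

```text
lens z35 [ 0.53060757 -0.13557872  0.035     ] range [ 0.53152282 -0.13502264  0.0371264 ] tool [0.01194388 0.00603333 0.18262292]
14 [ 263  183   70   67 1487] [297.09751177 214.9737727 ]Traceback (most recent call last):
  File "<stdin>", line 8, in <module>
cv2.error: OpenCV(4.12.0) /io/opencv/modules/imgproc/src/shapedescr.cpp:361: error: (-201:Incorrect size of input array) There should be at least 5 points to fit the ellipse in function 'fitEllipseNoDirect'
```

```bash
cat >> h.py <<'E'
def green(c,uv):
    a=c["color"].astype(int);m=((a[:,:,1]-a[:,:,0]>25)&(a[:,:,1]>110)).astype(np.uint8)
    m=cv2.morphologyEx(m,cv2.MORPH_CLOSE,np.ones((3,3)))
    k,_=cv2.findContours(m,cv2.RETR_EXTERNAL,cv2.CHAIN_APPROX_NONE)
    k=[x for x in k if cv2.pointPolygonTest(x,uv,True)>-3]; k=max(k,key=cv2.contourArea)
    return cv2.fitEllipse(k)
E
python3 - <<'E'
from h import *
import pickle
c=pickle.load(open("w1.pkl","rb"));p,R,o=tool()
q=lambda x,y:(x/1.4-.15,y/1.4-.15)
e=green(c,(297.,216.));print(e)
L=atz(c,e[0],.035);print("lens",L,"tool",R.inv().apply(L-p))
for uv in ((268,382),(262,395),(513,382),(520,395),(250,379),(532,379)):
    P=dep(c,q(*uv));print(uv,R.inv().apply(P-p).round(4))
E
```

```text
((297.16351318359375, 216.12710571289062), (65.52796936035156, 69.28117370605469), 83.32647705078125)
lens [ 0.53070922 -0.13540943  0.035     ] tool [0.01179296 0.00590598 0.18262319]
(268, 382) [-0.0406 -0.0122  0.0589]
(262, 395) [-0.0402 -0.0127  0.0503]
(513, 382) [ 0.0344 -0.0134  0.0572]
(520, 395) [ 0.0344 -0.0137  0.049 ]
(250, 379) [-0.0464 -0.0127  0.0598]
(532, 379) [ 0.0406 -0.0137  0.0585]
```

```bash
python3 -c "
from h import *
goto([.5295,-.137,.125],-81.3)"
```

```text
t 1.87 pos [ 0.5347 -0.1231  0.2176] w 75.18 F [0.04 0.34 0.38]
shift in present axes [0.013  0.0073 0.0926] rot [-0.0001  0.0017  0.0083] shift in goal axes [0.0129 0.0072 0.0926]
```

```bash
python3 -m creep '[[[0,0,0.008,0.0043,0.0024,0.03,0.075],[0,0,0,0.0043,0.0024,0.03,0.075],[0,0,0,0.0043,0.0024,0.03,0.072],[0,0,0,0,0,0,0.072],[0,0,0,0,0,0,0.072]]]'
python3 - <<'E'
from h import *
c=read_camera("wrist");save(c,"w2",s=1.4);import pickle
p,R,o=tool();pickle.dump(c,open("w2.pkl","wb"))
goto([.5295,-.137,.125],-81.3)
E
```

```text
t: 2.28
eef_pos: [0.5296, -0.1404, 0.1266]
tool_rot: [-0.0, 0.758, -0.652, 0.001]
contact_force: [-0.2, 0.6, 1.3]
gripper_width: 0.842
t 2.33 pos [ 0.5291 -0.1406  0.1266] w 72.02 F [-1.51 -0.04 -0.89]
shift in present axes [-0.0035 -0.0009  0.0016] rot [-0.0015 -0.0016 -0.0013] shift in goal axes [-0.0035 -0.0009  0.0016]
```

View pics/w2.png

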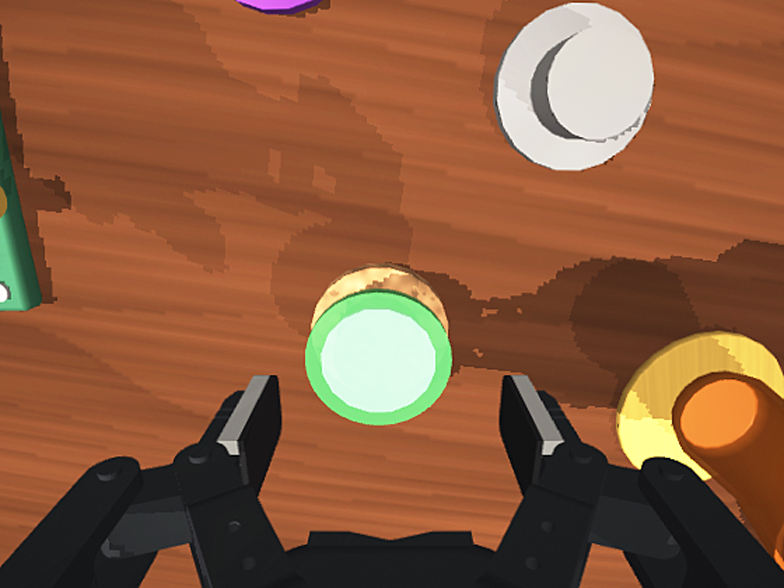

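```bash
cat > pads.py <<'E'
from h import *
import pickle,sys
c=pickle.load(open(sys.argv[1]+".pkl","rb"));p,R,o=tool()
q=lambda x,y:(x/1.4-.15,y/1.4-.15)
print(c["cx"],c["cy"],R.inv().apply(ray(c,(0,0))[0]-p), R.inv().apply(ray(c,(c["cx"],c["cy"]))[1]))
for uv in ((272,382),(268,395),(507,382),(512,395),(255,379),(530,379)):
    P=dep(c,q(*uv));print(uv,R.inv().apply(P-p).round(4))
e=green(c,(float(sys.argv[2]),float(sys.argv[3])));L=atz(c,e[0],.035);print(e,"lens",L,"tool",R.inv().apply(L-p))
E
python3 pads.py w2 270 255
```

```text
278.41848200134757 208.75783948725126 [-0.00047437 -0.08266753 -0.06932414] [1.81109774e-04 3.16850409e-01 9.48475506e-01]
(272, 382) [-0.0363 -0.0117  0.0571]
(268, 395) [-0.0364 -0.0101  0.0522]
(507, 382) [ 0.0354 -0.0111  0.0583]
(512, 395) [ 0.035  -0.0113  0.0503]
(255, 379) [-0.0416 -0.0123  0.0578]
(530, 379) [0.066  0.0265 0.1282]
((269.81671142578125, 255.3395233154297), (94.72975158691406, 104.00038146972656), 93.9254150390625) lens [ 0.53142165 -0.13535142  0.035     ] tool [-0.00497205 -0.00290773  0.0916387 ]
```

```bash
python3 -c "
from h import *
goto([.5307,-.1360,.0905],-81.3)"
```

```text
t 2.33 pos [ 0.5291 -0.1406  0.1266] w 72.02 F [-1.51 -0.04 -0.89]
shift in present axes [-0.0044 -0.0022  0.0361] rot [-0.0015 -0.0016 -0.0013] shift in goal axes [-0.0043 -0.0022  0.0361]
```

```bash
python3 -m creep '[[[-0.0015,-0.0016,-0.001,-0.0044,-0.0022,0.006,0.072],[0,0,0,0,0,0.01,0.072],[0,0,0,0,0,0.01,0.072],[0,0,0,0,0,0.01,0.068],[0,0,0,0,0,0,0.066],[0,0,0,0,0,0,0.066]]]'
python3 - <<'E'
from h import *
c=read_camera("wrist");save(c,"w3",s=1.4);import pickle
p,R,o=tool();pickle.dump(c,open("w3.pkl","wb"))
goto([.5307,-.136,.0905],-81.3)
c=read_camera("side");save(c,"s3",(240,120,400,240),5)
E
python3 pads.py w3 265 292
```

```text
t: 2.83
eef_pos: [0.5341, -0.1362, 0.0929]
tool_rot: [-0.002, 0.758, -0.652, 0.004]
contact_force: [1.5, 0.1, -0.1]
gripper_width: 0.773
t 2.88 pos [ 0.5339 -0.1362  0.0928] w 66.04 F [-0.96  0.15 -0.82]
shift in present axes [-0.0007  0.0031  0.0023] rot [-0.0082 -0.0029 -0.0011] shift in goal axes [-0.0007  0.0031  0.0023]
278.41848200134757 208.75783948725126 [-0.00034805 -0.08227674 -0.06900354] [1.12711697e-04 3.17660105e-01 9.48204643e-01]
(272, 382) [-0.0359 -0.0118  0.0563]
(268, 395) [-0.0354 -0.0115  0.0494]
(507, 382) [ 0.0349 -0.012   0.0561]
(512, 395) [ 0.0349 -0.0113  0.0498]
(255, 379) [-0.0532  0.0082  0.0942]
(530, 379) [0.0548 0.0086 0.095 ]
((275.225830078125, 299.2202453613281), (109.18651580810547, 125.24420166015625), 94.84757995605469) lens [ 0.53204155 -0.13500509  0.035     ] tool [-0.00171206  0.00224098  0.05811473]
```

View pics/w3.png

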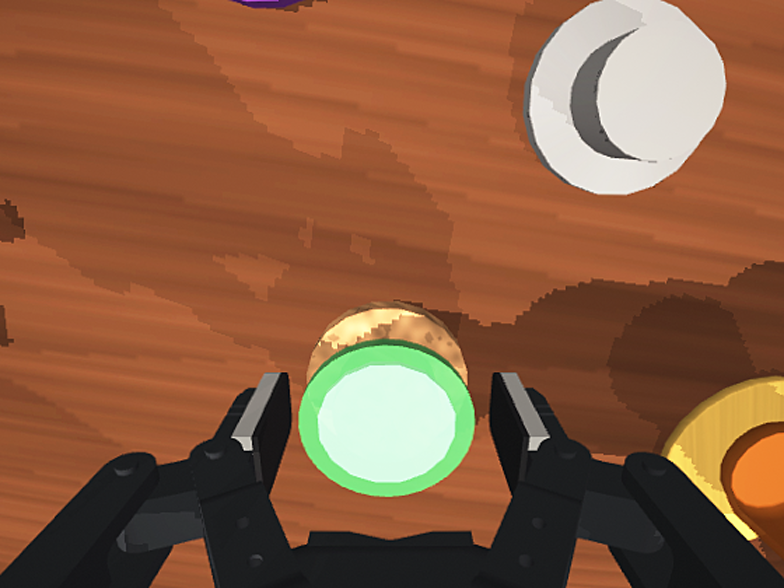

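View pics/s3.png

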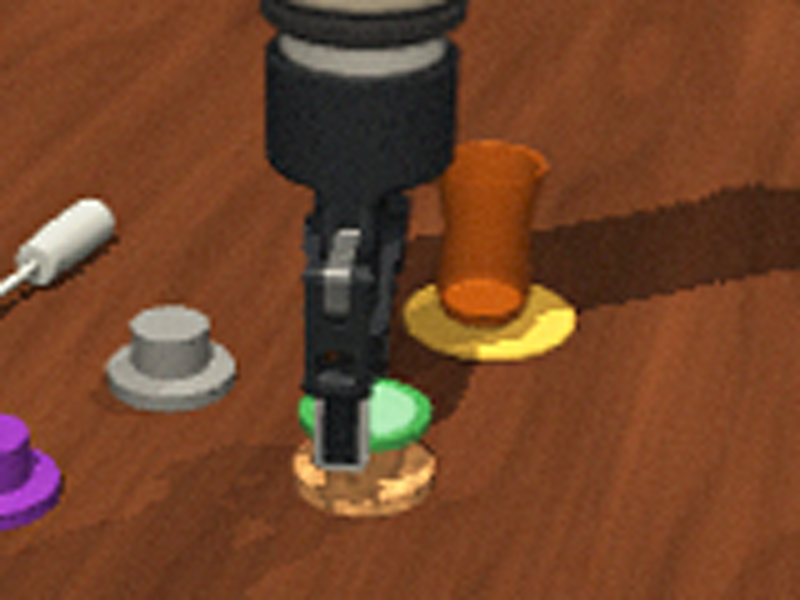

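The lens sits between the pads, about 3 mm too far along tool +y. I'll correct that and close.

```bash
python3 -m creep '[[[-0.008,-0.003,0,-0.001,0.003,0.002,0.066],[0,0,0,0,0,0,0.066],[0,0,0,0,0,0,0.062]]]'
python3 - <<'E'
from h import *
import pickle
goto([.5307,-.136,.0905],-81.3)
c=read_camera("wrist");pickle.dump(c,open("w4.pkl","wb"))
E
python3 pads.py w4 265 292
```

```text
t: 3.18
eef_pos: [0.531, -0.1358, 0.0916]
tool_rot: [-0.0, 0.758, -0.652, 0.0]
contact_force: [1.3, -0.4, 0.4]
gripper_width: 0.728
t 3.18 pos [ 0.531  -0.1358  0.0916] w 62.16 F [ 1.34 -0.44  0.39]
shift in present axes [0.0001 0.0004 0.0011] rot [-0.0009 -0.0001 -0.0013] shift in goal axes [0.0001 0.0004 0.0011]
278.41848200134757 208.75783948725126 [-0.00031925 -0.08228726 -0.0693019 ] [1.84658454e-04 3.17464346e-01 9.48270191e-01]
(272, 382) [-0.036  -0.0115  0.0566]
(268, 395) [-0.0354 -0.0116  0.049 ]
(507, 382) [ 0.0352 -0.0114  0.057 ]
(512, 395) [ 0.0347 -0.0118  0.0487]
(255, 379) [-0.0527  0.0074  0.0925]
(530, 379) [0.0542 0.0075 0.0928]
((277.7683410644531, 293.9493408203125), (110.9633560180664, 127.18024444580078), 94.39757537841797) lens [ 0.53211921 -0.1350309   0.035     ] tool [-0.0005532  -0.00126957  0.05661686]
```

```bash
python3 -m creep '[[[0,0,0,0,0,0,0.055],[0,0,0,0,0,0,0.052],[0,0,0,0,0,0,0.05],[0,0,0,0,0,0,0.05],[0,0,0,0,0,0,0.05]]]' 30
python3 - <<'E'
from h import *
goto([.5307,-.136,.0905],-81.3)
c=read_camera("wrist");save(c,"w5",s=1.4)
E
```

```text
t: 3.65
eef_pos: [0.5311, -0.1359, 0.0922]
tool_rot: [-0.0, 0.758, -0.652, 0.001]
contact_force: [-0.1, 1.4, -0.7]
gripper_width: 0.635
t 3.65 pos [ 0.5311 -0.1359  0.0922] w 54.22 F [-0.14  1.39 -0.69]
shift in present axes [0.     0.0004 0.0017] rot [-0.0014 -0.0004 -0.0015] shift in goal axes [0.     0.0004 0.0017]
```

View pics/w5.png

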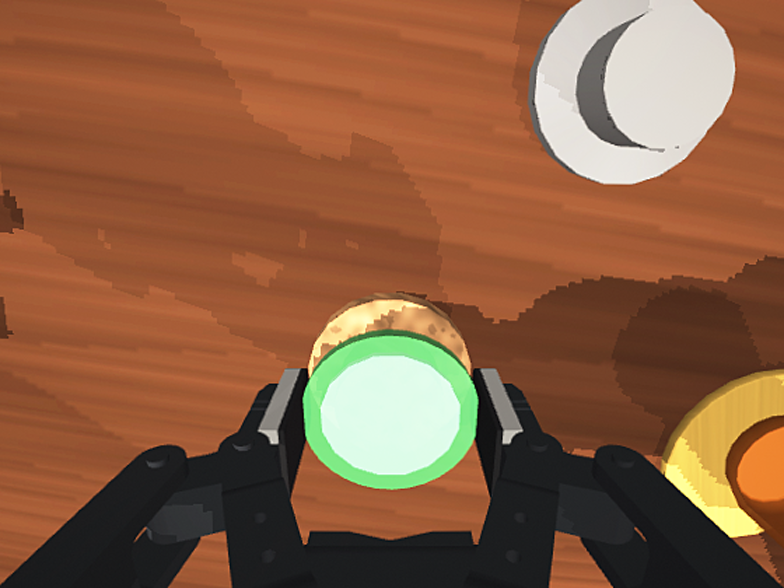

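The pads are on the rim both sides and the dome is untouched. Now I lift.

```bash
python3 -m creep '[[[0,0,0,0,0,-0.003,0.05],[0,0,0,0,0,-0.006,0.05],[0,0,0,0,0,-0.01,0.05],[0,0,0,0,0,-0.015,0.05],[0,0,0,0,0,-0.02,0.05],[0,0,0,0,0,-0.02,0.05],[0,0,0,0,0,-0.015,0.05],[0,0,0,0,0,0,0.05],[0,0,0,0,0,0,0.05],[0,0,0,0,0,0,0.05],[0,0,0,0,0,0,0.05]]]'
python3 - <<'E'
from h import *
goto([.5575,.073,.18],-81.3)
c=read_camera("wrist");save(c,"w6",s=1.4)
import pickle;pickle.dump(c,open("w6.pkl","wb"))
c=read_camera("side");save(c,"s6",(240,100,400,220),5)
E
```

```text
t: 4.62
eef_pos: [0.5306, -0.1358, 0.1897]
tool_rot: [-0.001, 0.758, -0.652, 0.001]
contact_force: [0.1, -0.5, -0.8]
gripper_width: 0.634
t 4.62 pos [ 0.5306 -0.1358  0.1897] w 54.12 F [ 0.12 -0.53 -0.82]
shift in present axes [-0.2024 -0.0579  0.0097] rot [-0.0027 -0.0009 -0.0012] shift in goal axes [-0.2023 -0.0582  0.0097]
```

View pics/w6.png

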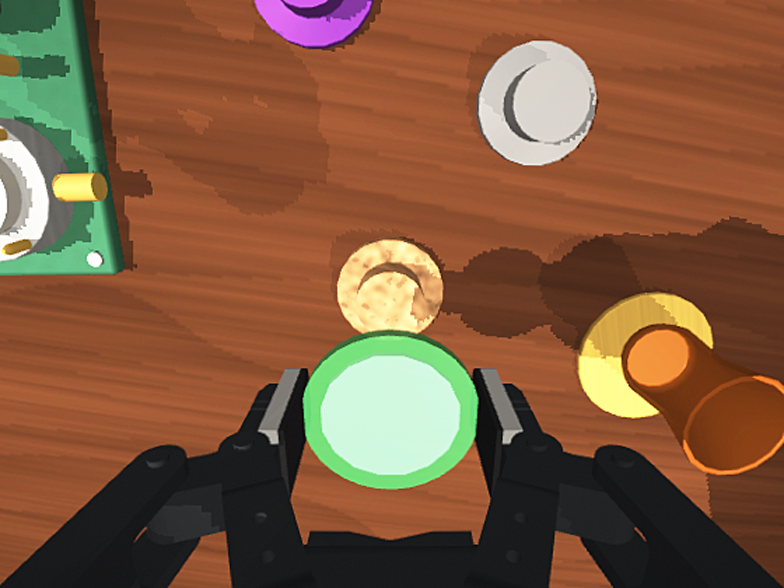

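View pics/s6.png

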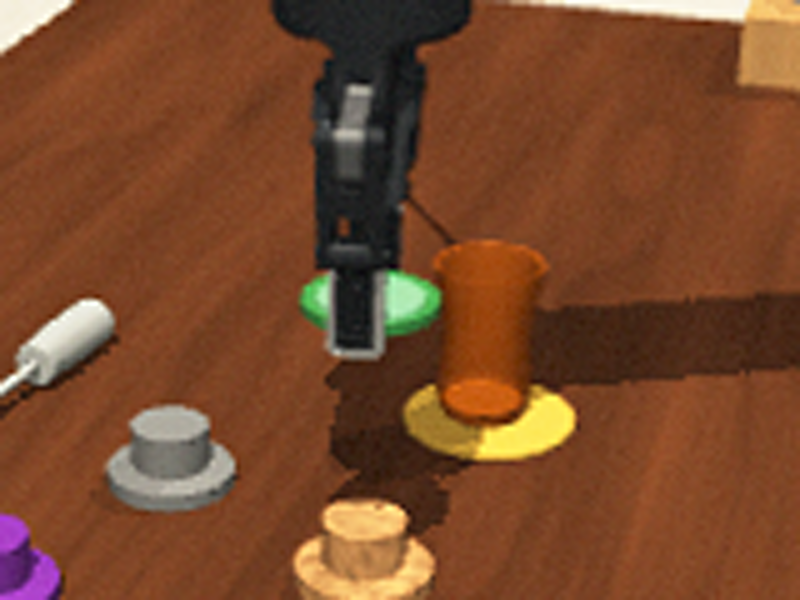

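Run:
```python
from h import *
import pickle
c=pickle.load(open("w6.pkl","rb"));p,R,o=tool()
e=green(c,(280.,290.));print(e)
L=atz(c,e[0],p[2]-.0572);print("lens tool",R.inv().apply(L-p))
goto([.560,.0733,.18],-81.3)
```

```text
((278.1481018066406, 293.14141845703125), (111.02561950683594, 125.3773422241211), 93.07727813720703)
lens tool [-0.00035403 -0.00116281  0.05720207]
t 4.72 pos [ 0.5304 -0.1358  0.1893] w 54.25 F [-1.12 -0.57  0.27]
shift in present axes [-0.2023 -0.0606  0.0093] rot [-0.0019 -0.0006 -0.0012] shift in goal axes [-0.2022 -0.0609  0.0093]
```

```bash
python3 -m creep '[[[0,0,0,-0.01,-0.003,0.001,0.05],[0,0,0,-0.02,-0.006,0.001,0.05],[0,0,0,-0.025,-0.0075,0.001,0.05],[0,0,0,-0.025,-0.0075,0.001,0.05],[0,0,0,-0.025,-0.0075,0.001,0.05],[0,0,0,-0.025,-0.0075,0.001,0.05],[0,0,0,-0.025,-0.0075,0.001,0.05],[0,0,0,-0.02,-0.006,0.001,0.05],[0,0,0,-0.012,-0.004,0,0.05],[0,0,0,0,0,0,0.05],[0,0,0,0,0,0,0.05]]]'; python3 -c "
from h import *
goto([.560,.0733,.18],-81.3)"
```

```text
t: 5.63
eef_pos: [0.555, 0.0736, 0.1722]
tool_rot: [0.003, 0.759, -0.652, -0.005]
contact_force: [0.2, -1.3, -1.0]
gripper_width: 0.637
t 5.63 pos [0.555  0.0736 0.1722] w 54.42 F [ 0.2  -1.31 -1.04]
shift in present axes [ 0.001  -0.0048 -0.0078] rot [ 0.0117  0.0042 -0.0003] shift in goal axes [ 0.0011 -0.0049 -0.0078]
```

```bash
python3 -m creep '[[[0.0117,0.004,0,0.001,-0.0049,-0.008,0.05],[0,0,0,0,0,0,0.05],[0,0,0,0,0,0,0.05]]]'
python3 - <<'E'
from h import *
goto([.560,.0733,.18],-81.3)
c=read_camera("wrist");save(c,"w7",s=1.4)
import pickle;pickle.dump(c,open("w7.pkl","wb"))
c=read_camera("top");save(c,"t7",(140,150,260,245),6);pickle.dump(c,open("t7.pkl","wb"))
E
```

```text
t: 5.88
eef_pos: [0.5596, 0.0713, 0.1799]
tool_rot: [0.001, 0.758, -0.652, 0.0]
contact_force: [0.3, -0.5, -0.9]
gripper_width: 0.632
t 5.88 pos [0.5596 0.0713 0.1799] w 54.01 F [ 0.26 -0.51 -0.87]
shift in present axes [-0.0019 -0.0007 -0.0001] rot [ 0.0015 -0.0013 -0.0021] shift in goal axes [-0.0019 -0.0007 -0.0001]
```

View pics/w7.png

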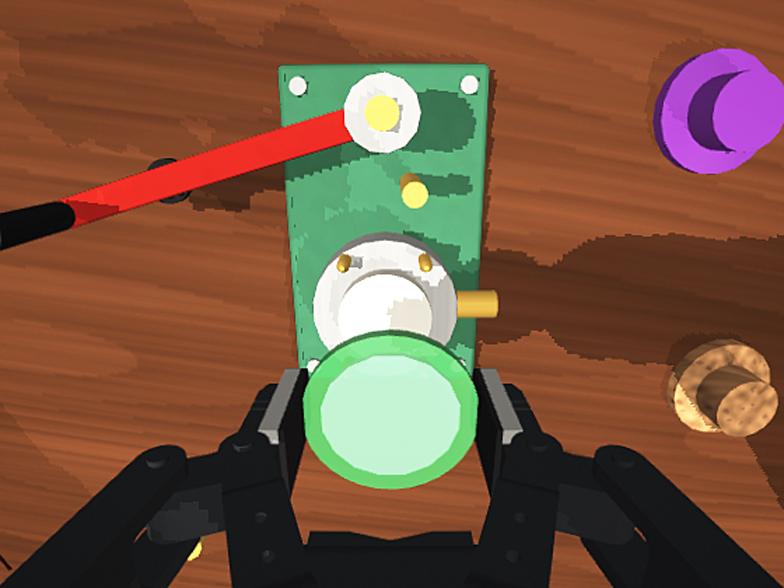

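Run:
```python
from h import *
import pickle
c=pickle.load(open("w7.pkl","rb"));save(c,"w7c",(190,35,360,255),3.4)
```

```text
(no output)
```

View pics/w7c.png

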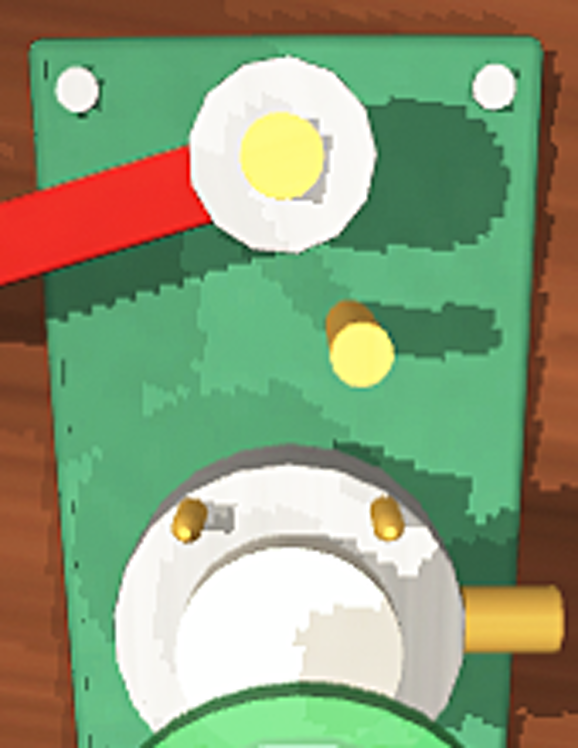

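```bash
cat > fit.py <<'E'
from h import *
from scipy.optimize import least_squares
def fitjig(c,pts,x0=(.56,.073,.15)):
    def res(v,full=False):
        cs,sn=np.cos(v[2]),np.sin(v[2]);r=[]
        for J,uv in pts:
            J=np.array(J)/1000.;W=[v[0]+cs*J[0]-sn*J[1],v[1]+sn*J[0]+cs*J[1],J[2]]
            d=proj(c,W)[0]-np.array([np.nan if k is None else k for k in uv],float);r.append(d)
        r=np.array(r);return r if full else r[~np.isnan(r)]
    s=least_squares(res,x0,loss="soft_l1",f_scale=1.);return s.x,res(s.x,True)
E
python3 - <<'E'
from fit import *
import pickle
c=pickle.load(open("w7.pkl","rb"))
f=lambda x,y:(None if x is None else 190+(x+.5)/3.4-.5,None if y is None else 35+(y+.5)/3.4-.5)
pts=[((27,19,50),f(186,535)),((27,-19,50),f(388,532)),((115,50,12),f(31,38)),((115,-50,12),f(543,38)),((22,0,44),f(289,547)),((0,22,44),f(176,None)),((0,-22,44),f(403,None)),((36,0,34),f(288,465))]
v,r=fitjig(c,pts);print(v,np.degrees(v[2]));print(r.round(1))
p,R,o=tool();s=np.array([v[0],v[1],.0]);print("pivot pix pred",proj(c,[v[0]+.09*np.cos(v[2]),v[1]+.09*np.sin(v[2]),.075])[0],f(282.5,154.5))
e=green(c,(280.,290.));L=atz(c,e[0],p[2]-.0572);print("lens",L,R.inv().apply(L-p))
print("lens->seat in tool",R.inv().apply(s-L),"p",p)
E
```

```text
[0.55857977 0.07367283 0.15349497] 8.794614096176435
[[-1.  -0.2]
 [ 1.5  0.5]
 [-1.9 -0.4]
 [ 1.9 -1. ]
 [-0.2  1.2]
 [-0.2  nan]
 [ 0.1  nan]
 [ 0.1  0.3]]
pivot pix pred [272.9263626   81.10573889] (272.7352941176471, 80.08823529411765)
lens [0.60968781 0.07991807 0.12282675] [-0.00137383 -0.05056852  0.05715544]
lens->seat in tool [-0.00159517  0.05136452  0.12286817] p [0.5599227  0.07112028 0.18002675]
```

```bash
python3 -c "
from h import *
goto([.559,.0732,.121],-81.2)"
```

```text
t 5.98 pos [0.5599 0.0711 0.18  ] w 54.52 F [ 0.    0.05 -0.91]
shift in present axes [-0.0023  0.0006  0.059 ] rot [ 0.0008 -0.0014 -0.0043] shift in goal axes [-0.0022  0.0006  0.059 ]
```

```bash
python3 -m creep '[[[0,0,-0.004,-0.0022,0.0006,0.009,0.05],[0,0,0,0,0,0.015,0.05],[0,0,0,0,0,0.015,0.05],[0,0,0,0,0,0.01,0.05],[0,0,0,0,0,0.004,0.05],[0,0,0,0,0,0,0.05],[0,0,0,0,0,0,0.05]]]'; python3 -c "
from h import *
goto([.559,.0732,.121],-81.2)"
```

```text
t: 6.57
eef_pos: [0.5587, 0.07, 0.1232]
tool_rot: [0.001, 0.758, -0.653, 0.001]
contact_force: [0.5, 0.6, -0.1]
gripper_width: 0.633
t 6.57 pos [0.5587 0.07   0.1232] w 54.07 F [ 0.47  0.57 -0.11]
shift in present axes [-0.0031 -0.0008  0.0022] rot [ 0.0006 -0.0023 -0.0049] shift in goal axes [-0.0031 -0.0008  0.0022]
```

```bash
python3 -m creep '[[[0,0,-0.005,-0.0033,-0.0008,0.002,0.05],[0,0,0,0,0,0,0.05],[0,0,0,0,0,0,0.05]]]'
python3 - <<'E'
from h import *
goto([.559,.0732,.121],-81.2)
c=read_camera("wrist");save(c,"w8c",(190,130,370,370),3.2)
import pickle;pickle.dump(c,open("w8.pkl","wb"))
c=read_camera("side");save(c,"s8",(225,190,325,270),8);pickle.dump(c,open("s8.pkl","wb"))
c=read_camera("top");save(c,"t8",(180,180,260,240),10);pickle.dump(c,open("t8.pkl","wb"))
E
```

```text
t: 6.82
eef_pos: [0.5597, 0.0738, 0.1221]
tool_rot: [0.0, 0.759, -0.651, 0.001]
contact_force: [-0.7, -0.3, 0.2]
gripper_width: 0.632
t 6.82 pos [0.5597 0.0738 0.1221] w 53.99 F [-0.68 -0.3   0.19]
shift in present axes [0.0005 0.0008 0.0011] rot [-0.0011 -0.0022  0.0004] shift in goal axes [0.0005 0.0008 0.0011]
```

View pics/w8c.png

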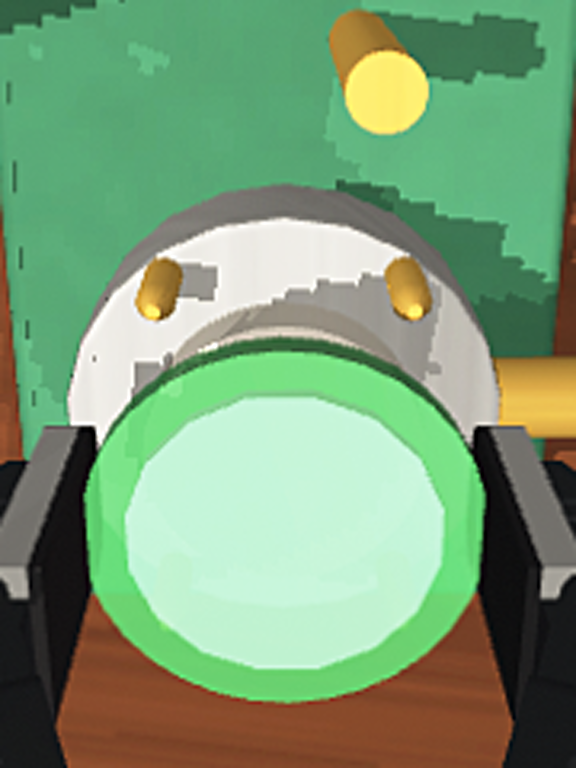

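View pics/s8.png

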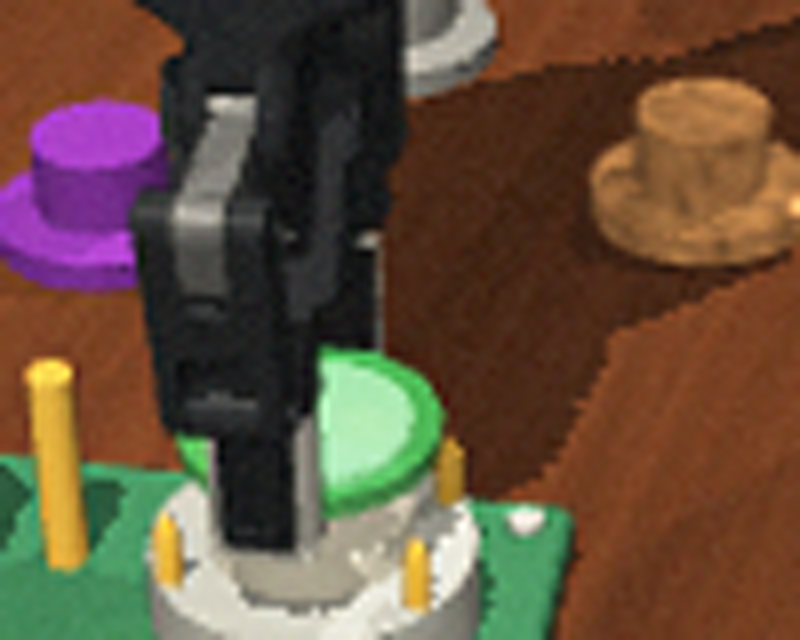

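Run:
```python
from fit import *
import pickle
c=pickle.load(open("w8.pkl","rb"));p=np.array([.5597,.0738,.1221]);_,R,o=tool();print(tool()[0])
f=lambda x,y:(None if x is None else 190+(x+.5)/3.2-.5,None if y is None else 130+(y+.5)/3.2-.5)
pts=[((27,19,50),f(157,312)),((27,-19,50),f(413,311)),((0,36,34),f(68,None)),((0,-36,34),f(499,None)),((36,0,34),f(283,218))]
v,r=fitjig(c,pts,(.56,.073,.153));print(v,np.degrees(v[2]));print(r.round(1))
A=[atz(c,f(*a),.05) for a in((157,312),(413,311))];T=[R.inv().apply(a-p) for a in A];print("tips tool",np.round(T,4),"spacing",np.linalg.norm(A[0]-A[1]))
# lens: rim top outline points by eye
zt=p[2]-.0572
P=[(285,351),(485,505),(86,505),(285,702),(150,395),(420,395),(430,650),(145,650)]
Q=np.array([R.inv().apply(atz(c,f(*a),zt)-p) for a in P]);print(Q.round(4))
def cr(v):return np.hypot(Q[:,0]-v[0],Q[:,1]-v[1])-v[2]
s=least_squares(cr,[0,0,.028],loss='soft_l1',f_scale=.0005);print("lens circle tool",s.x,s.fun.round(4))
```

```text
[0.55965894 0.07376236 0.12207096]
[0.55890702 0.07376883 0.15742749] 9.019930794242883
[[-2.5  0.1]
 [ 1.6  0.1]
 [-1.3  nan]
 [ 1.5  nan]
 [ 0.1  0. ]]
tips tool [[-0.0182 -0.0261  0.0721]
 [ 0.0179 -0.0262  0.0722]] spacing 0.03611357239257742
[[-0.0002 -0.0267  0.0572]
 [ 0.0269 -0.004   0.0573]
 [-0.027  -0.004   0.0571]
 [-0.0001  0.029   0.0572]
 [-0.0177 -0.0204  0.0572]
 [ 0.0174 -0.0204  0.0573]
 [ 0.0206  0.0198  0.0572]
 [-0.0201  0.0198  0.0571]]
lens circle tool [2.97663669e-05 1.10044109e-03 2.76583075e-02] [ 0.0001 -0.0003 -0.0002  0.0002  0.0002 -0.      0.0001 -0.0002]
```

View pics/t8.png

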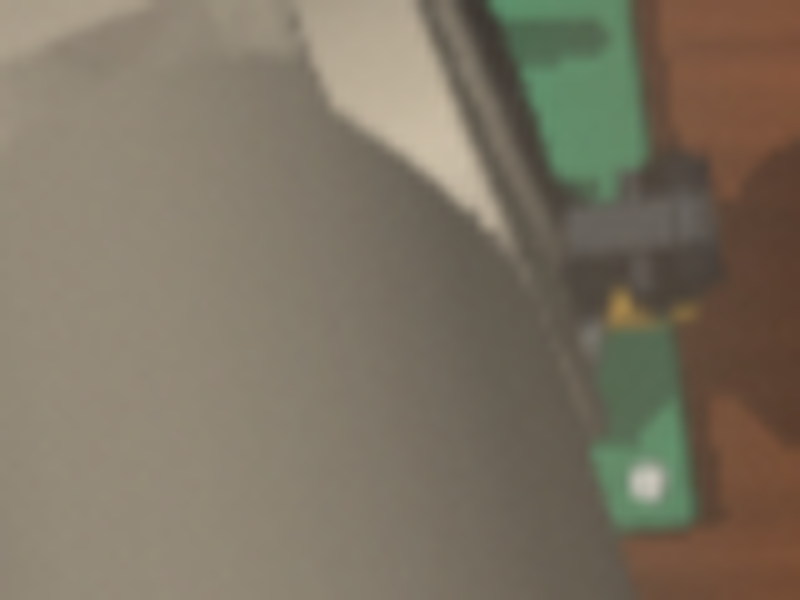

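Lens and post tips agree to within about 0.3 mm across and fore-aft. I'll lower it in small steps.

```bash
python3 -m creep '[[[0,0,0,0,0,0.003,0.05],[0,0,0,0,0,0.002,0.05],[0,0,0,0,0,0,0.05]]]'; python3 -c "
from h import *
goto([.5597,.0738,.106],-81.1)"
```

```text
t: 7.22
eef_pos: [0.56, 0.0737, 0.1173]
tool_rot: [-0.0, 0.759, -0.651, 0.002]
contact_force: [-0.5, -0.6, -0.5]
gripper_width: 0.635
t 7.22 pos [0.56   0.0737 0.1173] w 54.22 F [-0.46 -0.62 -0.49]
shift in present axes [-0.0002  0.0003  0.0113] rot [-0.0024 -0.0023 -0.0016] shift in goal axes [-0.0002  0.0003  0.0113]
```

```bash
python3 -m creep '[[[-0.0024,-0.0023,-0.001,0,0.0003,0.003,0.05],[0,0,0,0,0,0.002,0.05],[0,0,0,0,0,0,0.05]]]'; python3 -c "
from h import *
goto([.5597,.0738,.106],-81.1)"
```

```text
t: 7.47
eef_pos: [0.5596, 0.0735, 0.1116]
tool_rot: [0.0, 0.76, -0.65, -0.0]
contact_force: [0.2, -1.2, 0.3]
gripper_width: 0.631
t 7.47 pos [0.5596 0.0735 0.1116] w 53.85 F [ 0.2  -1.23  0.26]
shift in present axes [-0.0002 -0.0001  0.0056] rot [ 0.0004  0.0002 -0.0006] shift in goal axes [-0.0002 -0.0001  0.0056]
```

Run:
```python
from h import *
import pickle
c=read_camera("wrist");save(c,"w9c",(190,130,370,370),3.2);pickle.dump(c,open("w9.pkl","wb"))
```

```text
(no output)
```

View pics/w9c.png

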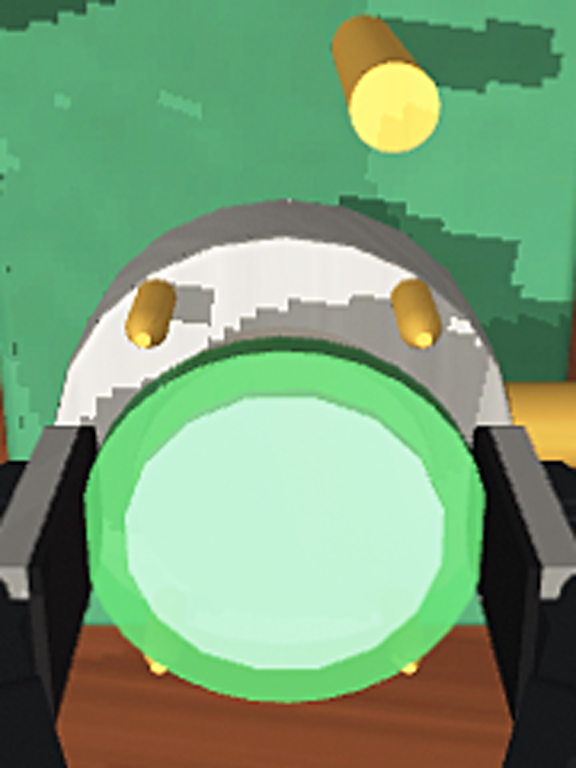

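Run:
```python
from fit import *
import pickle
c=pickle.load(open("w9.pkl","rb"));p=np.array([.5596,.0735,.1116]);p2,R,o=tool();print(p2)
f=lambda x,y:(190+(x+.5)/3.2-.5,130+(y+.5)/3.2-.5)
T=np.array([R.inv().apply(atz(c,f(*a),.05)-p) for a in((144,341),(426,341),(158,668),(411,669))]);print(T.round(4),T.mean(0))
P=[(285,351),(485,505),(86,505),(285,702),(150,395),(420,395),(430,650),(145,650)]
Q=np.array([R.inv().apply(atz(c,f(*a),p[2]-.0572)-p) for a in P])
s=least_squares(lambda v:np.hypot(Q[:,0]-v[0],Q[:,1]-v[1])-v[2],[0,0,.028],loss='soft_l1',f_scale=.0005);print("lens",s.x)
```

```text
[0.55962753 0.07348255 0.11173939]
[[-0.0188 -0.0262  0.0616]
 [ 0.0184 -0.0262  0.0616]
 [-0.019   0.0267  0.0616]
 [ 0.0186  0.0268  0.0616]] [-0.00021812  0.00028751  0.06160017]
lens [-3.90566947e-05  1.11415488e-03  2.76883640e-02]
```

```bash
python3 -m creep '[[[0,0,0,-0.0002,-0.0006,0.002,0.05],[0,0,0,0,0,0.001,0.05],[0,0,0,0,0,0,0.05]]]'; python3 -c "
from h import *
goto([.5602,.0736,.106],-81.1)"
```

```text
t: 7.77
eef_pos: [0.5603, 0.0738, 0.1084]
tool_rot: [0.0, 0.76, -0.65, -0.0]
contact_force: [-0.2, -0.2, -0.8]
gripper_width: 0.63
t 7.77 pos [0.5603 0.0738 0.1084] w 53.79 F [-0.25 -0.24 -0.82]
shift in present axes [0.0002 0.0001 0.0024] rot [ 0.0005  0.0001 -0.0007] shift in goal axes [0.0002 0.0001 0.0024]
```

```bash
python3 -m creep '[[[0,0,0,0,0,0.0015,0.05],[0,0,0,0,0,0,0.05]]]';python3 -m creep '[[[0,0,0,0,0,0.0015,0.05],[0,0,0,0,0,0,0.05]]]'
python3 - <<'E'
from h import *
goto([.5602,.0736,.106],-81.1)
import pickle
c=read_camera("wrist");save(c,"w10c",(190,130,370,370),3.2);pickle.dump(c,open("w10.pkl","wb"))
E
```

```text
t: 7.93
eef_pos: [0.5603, 0.0738, 0.1067]
tool_rot: [0.0, 0.76, -0.65, -0.0]
contact_force: [0.3, -0.0, -0.1]
gripper_width: 0.631
t: 8.1
eef_pos: [0.5607, 0.074, 0.1063]
tool_rot: [-0.0, 0.76, -0.65, 0.0]
contact_force: [0.7, 0.6, -0.3]
gripper_width: 0.632
t 8.1 pos [0.5607 0.074  0.1063] w 53.96 F [ 0.75  0.61 -0.31]
shift in present axes [0.0003 0.0006 0.0003] rot [-0.0003 -0.0001 -0.0008] shift in goal axes [0.0003 0.0006 0.0003]
```

View pics/w10c.png

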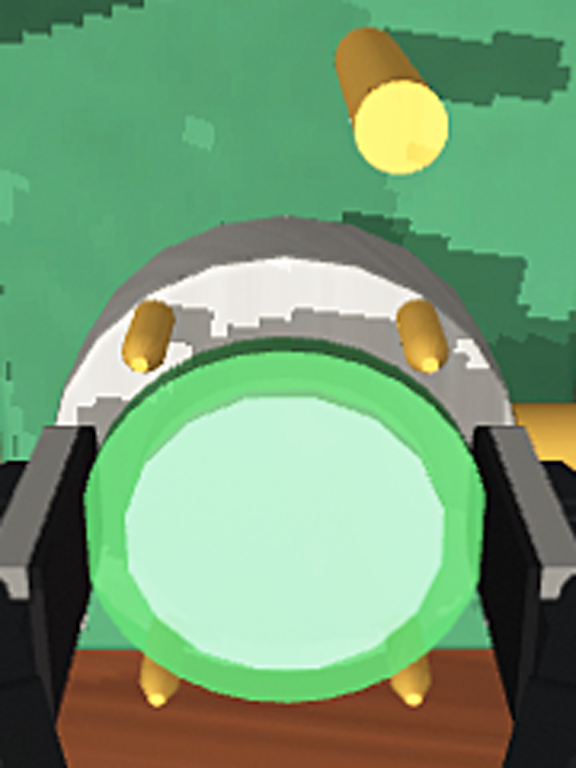

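```bash
python3 -m creep '[[[0,0,0,0.0002,0.0004,0.0015,0.05],[0,0,0,0,0,0,0.05]]]';python3 -m creep '[[[0,0,0,0,0,0.001,0.05],[0,0,0,0,0,0,0.05]]]'
python3 - <<'E'
from h import *
goto([.5602,.0736,.106],-81.1)
E
```

```text
t: 8.32
eef_pos: [0.561, 0.0741, 0.1064]
tool_rot: [-0.001, 0.76, -0.65, 0.001]
contact_force: [-0.4, -0.6, -0.8]
gripper_width: 0.635
t: 8.48
eef_pos: [0.5613, 0.0742, 0.1062]
tool_rot: [-0.001, 0.76, -0.65, 0.001]
contact_force: [-0.1, 0.4, -0.7]
gripper_width: 0.632
t 8.48 pos [0.5613 0.0742 0.1062] w 53.99 F [-0.06  0.4  -0.74]
shift in present axes [0.0004 0.0012 0.0002] rot [-0.003  -0.0002 -0.0009] shift in goal axes [0.0004 0.0012 0.0002]
```

Run:
```python
from h import *
import pickle
c=read_camera("wrist");save(c,"w11c",(190,130,370,370),3.2);pickle.dump(c,open("w11.pkl","wb"))
c=read_camera("side");save(c,"s11",(225,190,325,270),8)
```

```text
(no output)
```

View pics/w11c.png

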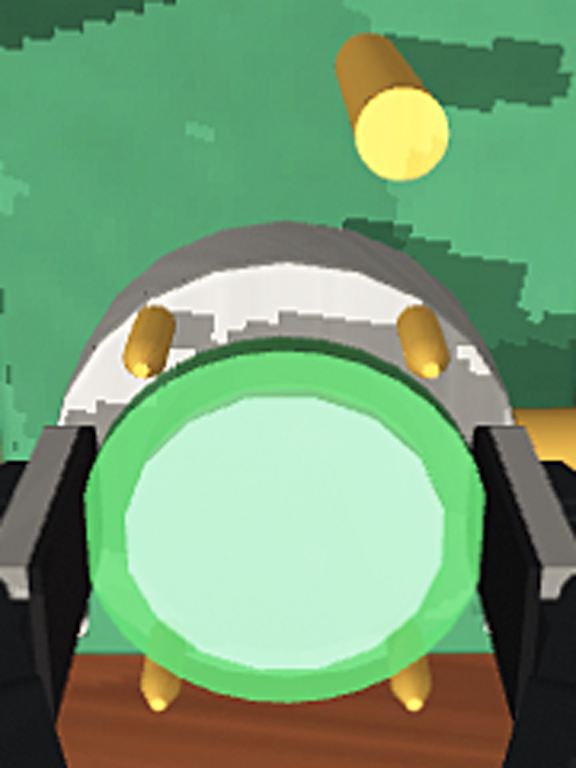

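View pics/s11.png

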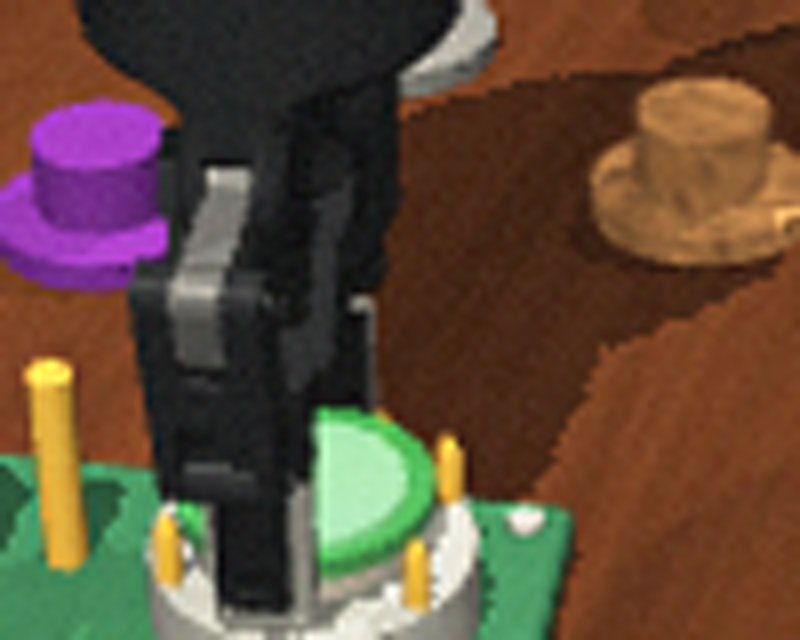

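```bash
python3 -m creep '[[[0,0,0,0.0004,0.0012,0.001,0.05],[0,0,0,0,0,0,0.05]]]'; python3 -m creep '[[[0,0,0,0,0,0,0.057],[0,0,0,0,0,0,0.06],[0,0,0,0,0,0,0.064],[0,0,0,0,0,0,0.068],[0,0,0,0,0,0,0.07],[0,0,0,0,0,0,0.07]]]'
python3 - <<'E'
from h import *
goto([.5602,.0736,.106],-81.1)
import pickle
c=read_camera("wrist");save(c,"w12c",(190,130,370,370),3.2);pickle.dump(c,open("w12.pkl","wb"))
c=read_camera("side");save(c,"s12",(225,190,325,270),8)
E
```

```text
t: 8.75
eef_pos: [0.5615, 0.0742, 0.1062]
tool_rot: [-0.002, 0.76, -0.65, 0.002]
contact_force: [-0.3, 0.1, -0.1]
gripper_width: 0.631
t: 9.25
eef_pos: [0.5609, 0.0739, 0.1048]
tool_rot: [-0.002, 0.76, -0.65, 0.001]
contact_force: [1.1, -0.3, -0.4]
gripper_width: 0.817
t 9.25 pos [0.5609 0.0739 0.1048] w 69.77 F [ 1.15 -0.26 -0.41]
shift in present axes [ 0.0002  0.0008 -0.0012] rot [-0.0044  0.0005 -0.0008] shift in goal axes [ 0.0002  0.0008 -0.0012]
```

View pics/w12c.png

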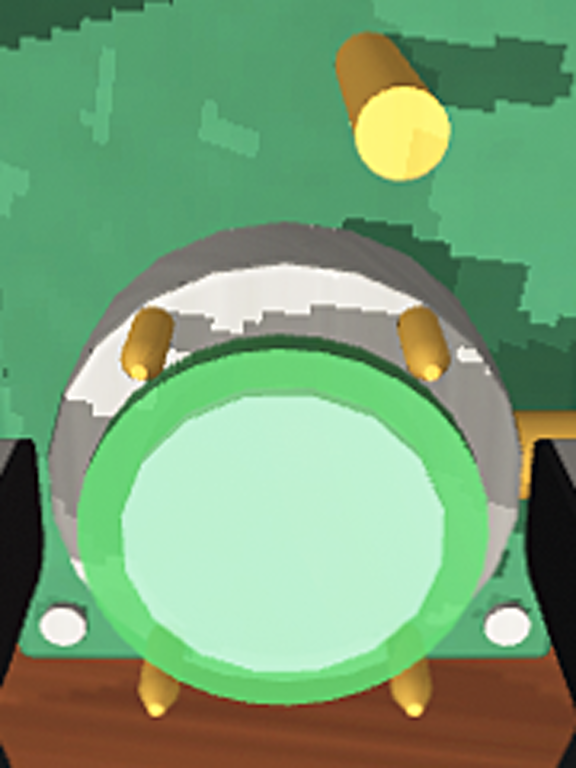

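View pics/s12.png

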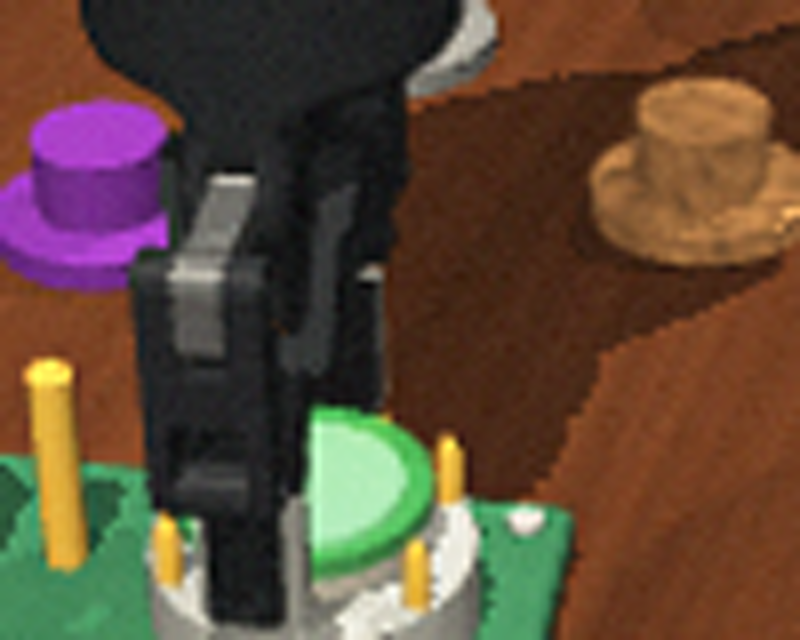

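The lens is released and lies between the posts. I go straight up and check.

```bash
python3 -m creep '[[[0,0,0,0,0,-0.005,0.072],[0,0,0,0,0,-0.01,0.072],[0,0,0,0,0,-0.015,0.075],[0,0,0,0,0,-0.025,0.075],[0,0,0,0,0,-0.03,0.075],[0,0,0,0,0,-0.03,0.075],[0,0,0,0,0,-0.02,0.075],[0,0,0,0,0,0,0.075],[0,0,0,0,0,0,0.075]]]'
python3 - <<'E'
from h import *
goto([.5602,.0736,.24],-81.1)
import pickle
c=read_camera("wrist");save(c,"w13",s=1.4);pickle.dump(c,open("w13.pkl","wb"))
c=read_camera("side");save(c,"s13",(185,180,345,300),5);pickle.dump(c,open("s13.pkl","wb"))
E
```

```text
t: 10.1
eef_pos: [0.5596, 0.0741, 0.2514]
tool_rot: [-0.002, 0.76, -0.65, 0.001]
contact_force: [-0.3, 0.1, -0.3]
gripper_width: 0.879
t 10.1 pos [0.5596 0.0741 0.2514] w 75.09 F [-0.32  0.06 -0.27]
shift in present axes [ 0.0006 -0.0005  0.0114] rot [-0.0051  0.0008  0.0001] shift in goal axes [ 0.0006 -0.0005  0.0114]
```

View pics/w13.png

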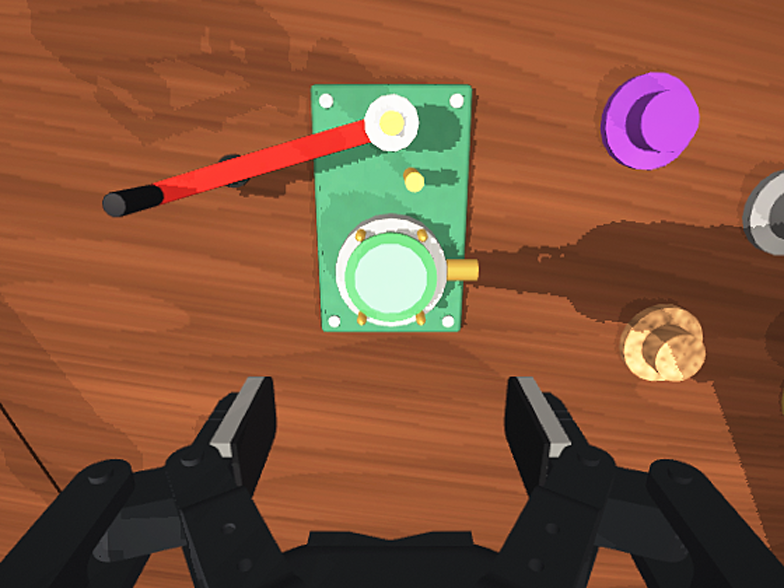

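View pics/s13.png

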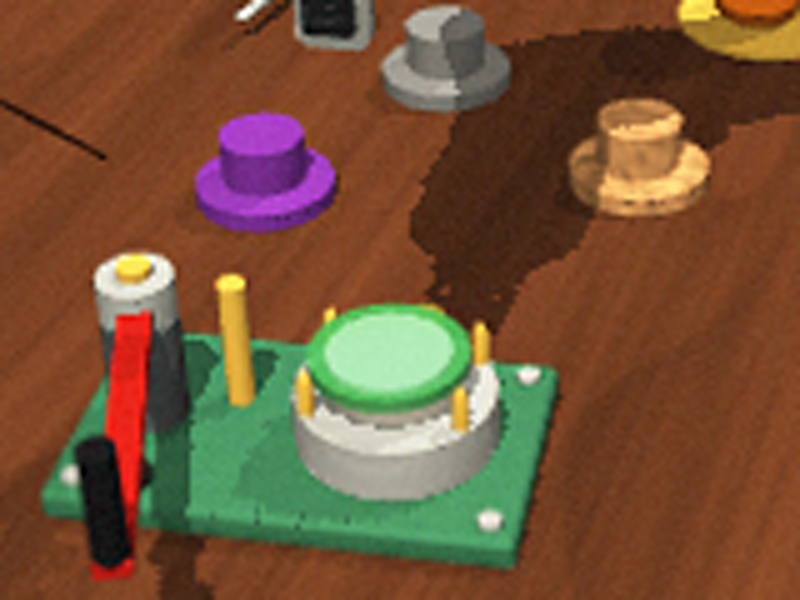

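The lens lies flat inside all four posts: about (390,277) in the wrist view, centred on the seat in the side crop. Now the keeper. I'll measure the handle and pivot again from this wrist picture.

Run:
```python
from h import *
import pickle
c=pickle.load(open("w13.pkl","rb"));t=pickle.load(open("top0.pkl","rb"))
q=lambda x,y:(x/1.4-.15,y/1.4-.15)
print("handle top",atz(c,q(115,204),.104),dep(c,q(115,204)),"hub",atz(c,q(392,123),.075),"lens",atz(c,q(390,277),.05))
print("valve",atz(t,q(241,409),.038))
S=np.array([.560,.0736]);a=np.radians(8.8);P=S+.09*np.array([np.cos(a),np.sin(a)])
for th in(0,1.3):
    b=a+np.pi-1.3+th;print("pred",P,P+.135*np.array([np.cos(b),np.sin(b)]))
print(tool()[2]["q"].round(3))
goto([.5935,.2104,.2],-155.7)
```

```text
handle top [0.59277426 0.20949082 0.104     ] [0.5925966  0.20994751 0.10319085] hub [0.6477094 0.0873264 0.075    ] lens [0.5618811  0.07485639 0.05      ]
valve [0.38729608 0.1742141  0.038     ]
pred [0.64894055 0.08736873] [0.59335286 0.21039315]
pred [0.64894055 0.08736873] [0.51552972 0.06671564]
[-0.032  0.368 -0.262  1.866  0.117  0.919 -1.763]
t 10.2 pos [0.5594 0.074  0.2502] w 74.97 F [-0.35  0.31 -0.47]
shift in present axes [-0.1294 -0.0546  0.0505] rot [-0.0026  0.0031  1.3022] shift in goal axes [-0.0872  0.1103  0.0502]
```

```bash
python3 -m creep '[[[0,0,0,-0.013,-0.0055,0.003,0.085],[0,0,0,-0.026,-0.011,0.006,0.085],[0,0,0,-0.026,-0.011,0.006,0.085],[0,0,0,-0.026,-0.011,0.006,0.085],[0,0,0,-0.02,-0.009,0.005,0.085],[0,0,0,0,0,0,0.085],[0,0,-0.1,0,0,0,0.085],[0,0,-0.12,0,0,0,0.085],[0,0,-0.12,0,0,0,0.085],[0,0,-0.12,0,0,0,0.085],[0,0,-0.12,0,0,0,0.085],[0,0,-0.12,0,0,0,0.085],[0,0,-0.12,0,0,0,0.085],[0,0,-0.12,0,0,0,0.085],[0,0,-0.12,0,0,0,0.085],[0,0,-0.12,0,0,0,0.085],[0,0,-0.12,0,0,0,0.085],[0,0,-0.12,0,0,0,0.085],[0,0,-0.12,0,0,0,0.085],[0,0,-0.12,0,0,0,0.085]]]'
python3 - <<'E'
from h import *
goto([.5935,.2104,.2],24.3)
print(tool()[2]["q"].round(3))
E
```

```text
t: 11.87
eef_pos: [0.5751, 0.1811, 0.1929]
tool_rot: [0.007, 0.988, 0.152, -0.025]
contact_force: [0.1, 0.2, 0.3]
gripper_width: 0.992
t 11.87 pos [0.5751 0.1811 0.1929] w 84.68 F [0.14 0.2  0.26]
shift in present axes [ 0.026  -0.0223 -0.0086] rot [ 0.0026  0.0517 -0.1184] shift in goal axes [ 0.0289 -0.0191 -0.0071]
[ 0.072  0.591 -0.659  1.764  0.415  0.987 -0.45 ]
```

```bash
python3 -m creep '[[[0.0026,0.05,-0.118,0,0,-0.004,0.085],[0,0,0,0.0145,-0.0095,-0.002,0.085],[0,0,0,0.0145,-0.0095,-0.002,0.085],[0,0,0,0,0,0,0.085],[0,0,0,0,0,0,0.085]]]'
python3 - <<'E'
from h import *
goto([.5935,.2104,.2],24.3)
import pickle
c=read_camera("wrist");save(c,"w14",s=1.4);pickle.dump(c,open("w14.pkl","wb"))
E
```

```text
t: 12.28
eef_pos: [0.5906, 0.2041, 0.1928]
tool_rot: [0.002, 0.977, 0.212, -0.009]
contact_force: [0.3, -0.9, -0.1]
gripper_width: 0.994
t 12.28 pos [0.5906 0.2041 0.1928] w 84.92 F [ 0.26 -0.89 -0.11]
shift in present axes [ 0.0051 -0.0046 -0.0073] rot [0.0003 0.0183 0.0024] shift in goal axes [ 0.0052 -0.0046 -0.0072]
```

View pics/w14.png

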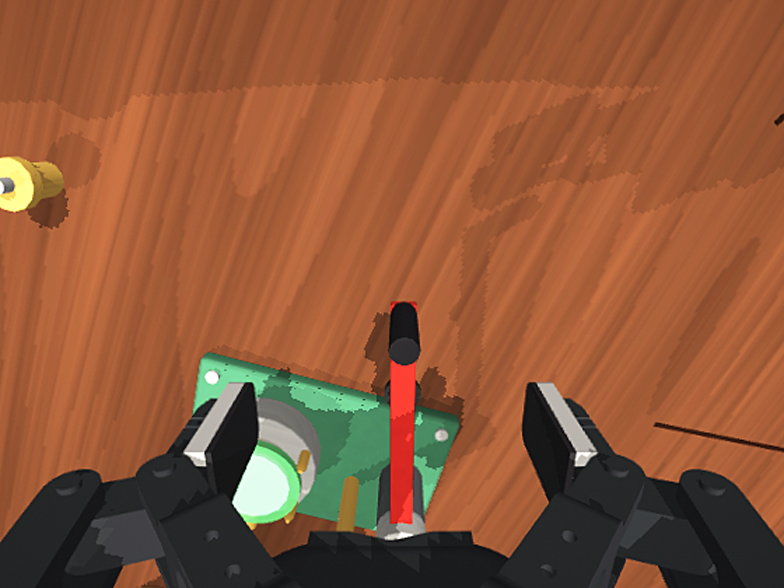

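Run:
```python
from h import *
import pickle
c=pickle.load(open("w14.pkl","rb"))
H=atz(c,(404/1.4-.15,351/1.4-.15),.104);print(H);goto([H[0],H[1],.145],24.3);goto([.5933,.2102,.145],24.3)
```

```text
[0.5918713  0.21142944 0.104     ]
t 12.33 pos [0.5905 0.2041 0.1928] w 84.96 F [-0.55  0.02 -0.02]
shift in present axes [ 0.0051 -0.0061  0.0477] rot [0.0001 0.0182 0.0024] shift in goal axes [ 0.0042 -0.0061  0.0478]
t 12.33 pos [0.5905 0.2041 0.1928] w 84.96 F [-0.55  0.02 -0.02]
shift in present axes [ 0.0059 -0.0044  0.0477] rot [0.0001 0.0182 0.0024] shift in goal axes [ 0.005  -0.0044  0.0478]
```

```bash
python3 -m creep '[[[0,0.018,0.002,0.005,-0.005,0.005,0.085],[0,0,0,0,0,0.015,0.085],[0,0,0,0,0,0.015,0.07],[0,0,0,0,0,0.01,0.05],[0,0,0,0,0,0.002,0.035],[0,0,0,0,0,0,0.03],[0,0,0,0,0,0,0.025],[0,0,0,0,0,0,0.025],[0,0,0,0,0,0,0.025]]]'
python3 - <<'E'
from h import *
goto([.5933,.2102,.145],24.3)
import pickle
c=read_camera("wrist");save(c,"w15",s=1.4);pickle.dump(c,open("w15.pkl","wb"))
E
```

```text
t: 13.08
eef_pos: [0.5899, 0.2038, 0.1387]
tool_rot: [0.003, 0.978, 0.209, -0.004]
contact_force: [-0.1, 0.4, 0.0]
gripper_width: 0.294
t 13.08 pos [0.5899 0.2038 0.1387] w 25.11 F [-0.11  0.39  0.01]
shift in present axes [ 0.0056 -0.0044 -0.0064] rot [ 0.0035  0.0097 -0.003 ] shift in goal axes [ 0.0057 -0.0044 -0.0063]
```

View pics/w15.png

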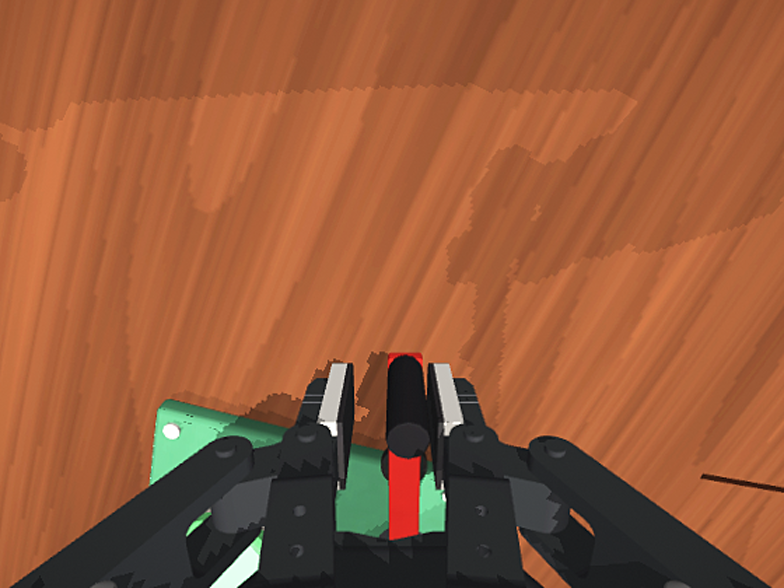

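```bash
python3 -m creep '[[[0.003,0.009,-0.003,0.0045,-0.0044,-0.0065,0.025],[0,0,0,0,0,0,0.025],[0,0,0,0,0,0,0.01],[0,0,0,0,0,0,0.005],[0,0,0,0,0,0,0.005],[0,0,0,0,0,0,0.005]]]' 45
python3 - <<'E'
from h import *
goto([.5933,.2102,.145],24.3)
import pickle
c=read_camera("wrist");save(c,"w16",s=1.4)
E
```

```text
t: 13.63
eef_pos: [0.592, 0.2103, 0.1475]
tool_rot: [0.001, 0.977, 0.211, 0.0]
contact_force: [-0.6, -0.0, -0.5]
gripper_width: 0.121
t 13.63 pos [0.592  0.2103 0.1475] w 10.33 F [-0.57 -0.02 -0.49]
shift in present axes [0.0011 0.0006 0.0025] rot [ 0.0014 -0.0002  0.001 ] shift in goal axes [0.0011 0.0006 0.0025]
```

View pics/w16.png

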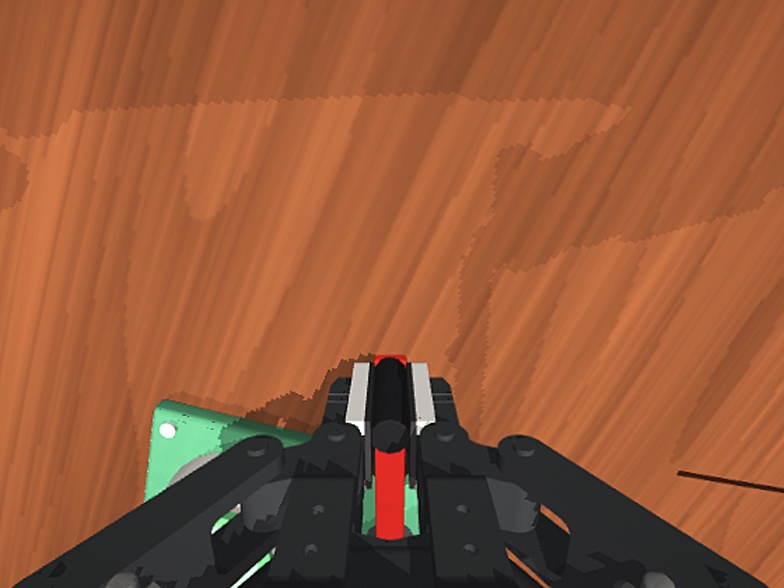

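The handle is gripped at (389,435) with the arm aligned to the tool. Swing begins.

```bash
cat > arc.py <<'E'
from h import *
P=np.array([.6489,.0874])
p,R,o=tool();d=p[:2]-P;b=np.arctan2(d[1],d[0]);th=b%(2*np.pi)-(np.radians(188.8)-1.3)
x=R.as_matrix()[:,0];print("theta",round(th,3),"r",np.hypot(*d).round(4),"toolx",np.degrees(np.arctan2(x[1],x[0])).round(1),"want",np.degrees(b-np.pi/2).round(1))
n=min(th+.325,1.3) if th<1.25 else 1.3
b2=n+np.radians(188.8)-1.3;T=P+.135*np.array([np.cos(b2),np.sin(b2)]);print("next theta",round(n,3));goto([T[0],T[1],.1465],np.degrees(b2)-90)
E
python3 -m creep '[[[0,0,-0.03,-0.004,0,0,0.005],[0,0,-0.065,-0.0088,0.0003,0,0.005],[0,0,-0.065,-0.0088,0.0003,0,0.005],[0,0,-0.065,-0.0088,0.0003,0,0.005],[0,0,-0.065,-0.0088,0.0003,0,0.005]]]'; python3 arc.py
```

```text
t: 14.1
eef_pos: [0.5605, 0.1904, 0.1475]
tool_rot: [-0.001, 0.934, 0.358, 0.004]
contact_force: [0.1, 0.2, -1.0]
gripper_width: 0.121
theta 0.285 r 0.1358 toolx 41.9 want 40.6
next theta 0.61
t 14.1 pos [0.5605 0.1904 0.1475] w 10.36 F [ 0.07  0.22 -0.99]
shift in present axes [-0.0433  0.0069  0.0007] rot [ 0.0024 -0.0068 -0.3027] shift in goal axes [-0.0434 -0.0063  0.001 ]
```

```bash
python3 -m creep '[[[0.002,-0.006,-0.06,-0.0088,0.0004,0,0.005],[0,0,-0.06,-0.0088,0.0004,0,0.005],[0,0,-0.06,-0.0088,0.0004,0,0.005],[0,0,-0.06,-0.0088,0.0004,0,0.005],[0,0,-0.06,-0.0088,0.0004,0,0.005]]]'; python3 arc.py
```

```text
t: 14.52
eef_pos: [0.532, 0.1569, 0.1475]
tool_rot: [-0.002, 0.864, 0.504, 0.003]
contact_force: [2.1, 1.5, -1.6]
gripper_width: 0.123
theta 0.61 r 0.1359 toolx 60.5 want 59.3
next theta 0.935
t 14.52 pos [0.532  0.1569 0.1475] w 10.5 F [ 2.05  1.53 -1.63]
shift in present axes [-0.0433  0.0071  0.0006] rot [ 0.0008 -0.0081 -0.304 ] shift in goal axes [-0.0434 -0.0062  0.001 ]
```

```bash
python3 -m creep '[[[0,-0.007,-0.06,-0.0088,0.0004,0,0.005],[0,0,-0.06,-0.0088,0.0004,0,0.005],[0,0,-0.06,-0.0088,0.0004,0,0.005],[0,0,-0.06,-0.0088,0.0004,0,0.005],[0,0,-0.06,-0.0088,0.0004,0,0.005]]]'; python3 arc.py
```

```text
t: 14.93
eef_pos: [0.5159, 0.1169, 0.1475]
tool_rot: [-0.002, 0.771, 0.636, 0.004]
contact_force: [0.2, 1.7, -2.0]
gripper_width: 0.118
theta 0.928 r 0.1362 toolx 79.1 want 77.5
next theta 1.253
t 14.93 pos [0.5159 0.1169 0.1475] w 10.1 F [ 0.21  1.71 -1.98]
shift in present axes [-0.0433  0.0071  0.0006] rot [ 0.0028 -0.0085 -0.2976] shift in goal axes [-0.0435 -0.0059  0.001 ]
```

```bash
python3 -m creep '[[[0.002,-0.008,-0.06,-0.0088,0.0004,0,0.005],[0,0,-0.06,-0.0088,0.0004,0,0.005],[0,0,-0.06,-0.0088,0.0004,0,0.005],[0,0,-0.06,-0.0088,0.0004,0,0.005],[0,0,-0.04,-0.005,0.0003,0,0.005],[0,0,0,0,0,0,0.005]]]'; python3 arc.py
```

```text
t: 15.43
eef_pos: [0.513, 0.0772, 0.1475]
tool_rot: [-0.003, 0.666, 0.746, 0.003]
contact_force: [1.3, 2.1, -2.7]
gripper_width: 0.12
theta 1.221 r 0.1362 toolx 96.5 want -265.7
next theta 1.3
t 15.43 pos [0.513  0.0772 0.1475] w 10.21 F [ 1.25  2.13 -2.68]
shift in present axes [-0.0107  0.0012  0.0009] rot [ 0.0018 -0.0085 -0.0406] shift in goal axes [-0.0108  0.0008  0.001 ]
```

```bash
python3 -m creep '[[[0,-0.006,-0.04,-0.006,0.0005,0,0.005],[0,0,0,-0.005,0.0003,0,0.005],[0,0,0,-0.003,0,0,0.005]]]'; python3 arc.py; python3 -m creep '[[[0,0,0,-0.004,0,0,0.005],[0,0,0,-0.004,0,0,0.005]]]'; python3 arc.py
```

```text
t: 15.68
eef_pos: [0.5143, 0.0661, 0.1475]
tool_rot: [-0.002, 0.65, 0.76, 0.003]
contact_force: [0.1, 4.7, -2.9]
gripper_width: 0.124
theta 1.304 r 0.1362 toolx 98.9 want -261.0
next theta 1.3
t 15.68 pos [0.5143 0.0661 0.1475] w 10.6 F [ 0.1   4.7  -2.88]
shift in present axes [0.0005 0.0012 0.001 ] rot [ 0.0018 -0.0072  0.0014] shift in goal axes [0.0005 0.0012 0.001 ]
t: 15.85
eef_pos: [0.5145, 0.0641, 0.1476]
tool_rot: [-0.005, 0.649, 0.761, 0.008]
contact_force: [-2.3, 15.1, -8.4]
gripper_width: 0.124
theta 1.318 r 0.1364 toolx 99.1 want -260.2
next theta 1.3
t 15.85 pos [0.5145 0.0641 0.1476] w 10.61 F [-2.29 15.08 -8.44]
shift in present axes [0.0025 0.0014 0.0011] rot [ 0.0045 -0.0178  0.0047] shift in goal axes [0.0025 0.0013 0.0011]
```

The force has risen to 15 N, so the arm is against its stop. I hold and check.

```bash
python3 -m creep '[[[0,0,0,-0.002,0,0,0.005],[0,0,0,-0.002,0,0,0.005],[0,0,0,-0.002,0,0,0.005],[0,0,0,-0.002,0,0,0.005],[0,0,0,-0.002,0,0,0.005],[0,0,0,-0.002,0,0,0.005],[0,0,0,-0.002,0,0,0.005],[0,0,0,-0.002,0,0,0.005]]]'; python3 arc.py
python3 - <<'E'
from h import *
c=read_camera("side");save(c,"s17",(185,150,345,300),5)
c=read_camera("wrist");save(c,"w17",s=1.4)
c=read_camera("top");save(c,"t17",s=1.4)
E
python3 arc.py
```

```text
t: 16.52
eef_pos: [0.5142, 0.0636, 0.1475]
tool_rot: [-0.011, 0.645, 0.764, 0.017]
contact_force: [-0.8, 7.8, -4.2]
gripper_width: 0.123
theta 1.321 r 0.1368 toolx 99.7 want -260.0
next theta 1.3
t 16.52 pos [0.5142 0.0636 0.1475] w 10.54 F [-0.78  7.77 -4.2 ]
shift in present axes [0.0029 0.0018 0.0011] rot [ 0.0107 -0.0393  0.0151] shift in goal axes [0.0029 0.0017 0.001 ]
theta 1.321 r 0.1367 toolx 99.7 want -260.0
next theta 1.3
t 16.67 pos [0.5142 0.0636 0.1475] w 10.52 F [-1.74  7.42 -4.04]
shift in present axes [0.0029 0.0017 0.0011] rot [ 0.0108 -0.0393  0.015 ] shift in goal axes [0.0029 0.0017 0.001 ]
```

View pics/s17.png

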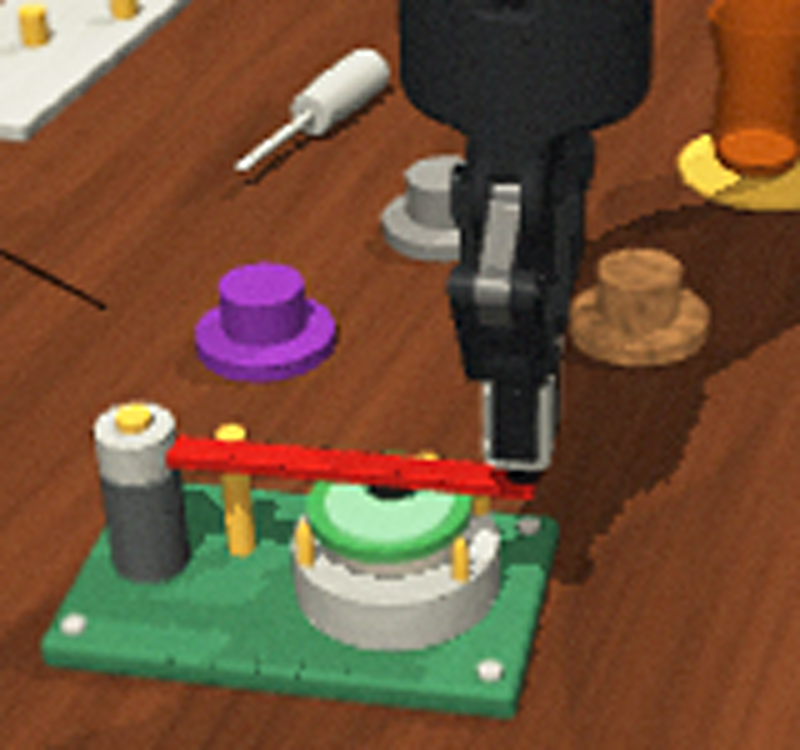

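View pics/w17.png

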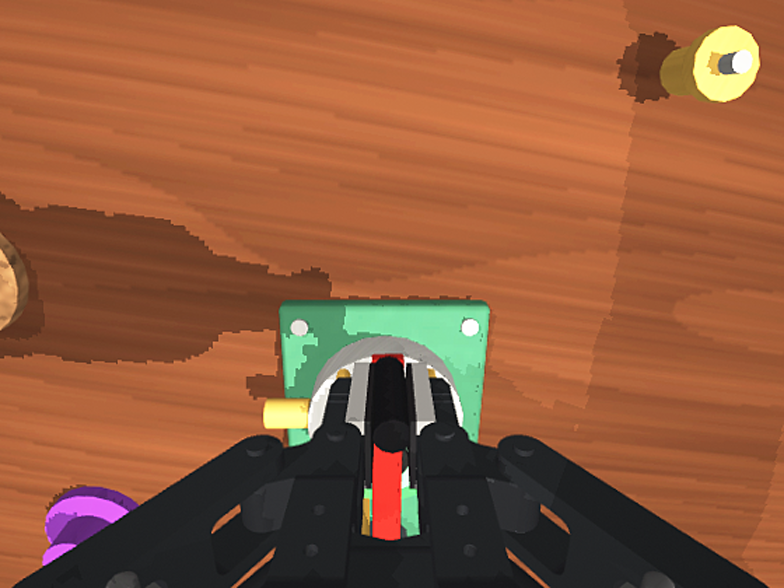

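View pics/t17.png

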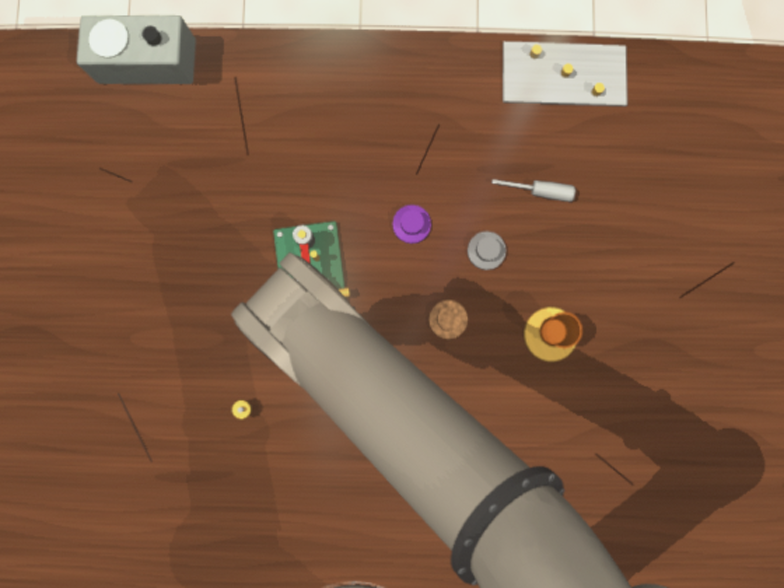

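The red arm is over the lens against the stop post at about (232,435) in the side crop. The lens is flat between its posts, and the bystanders are where they were. The push is steady, so I hand in.

```bash
python3 -c "
from station import hand_in
print(hand_in())"; python3 arc.py
```

```text
the job is handed in; nothing more can be done
None
the job is handed in; nothing more can be done
```

I put the lens in its seat on the jig, swung the keeper arm against its stop, and handed the job in at about 16.7 s with the fingers still holding the handle. The hand-in gave no verdict, so what follows is from my own checks.

- **Lens:** I gripped it by the rim and lifted it level off the cork stand. I lowered it between the four posts until it stopped going down, then let go. The last side picture shows it flat in the seat, and the fingers never touched the dome in any picture.
- **Keeper:** I gripped the black handle and swung it round its arc. My estimate from the tool position was about 1.32 rad, slightly past 1.3 because the grip gives a little, and the red arm rests against its stop post. The contact force was 15 N on reaching the stop and a steady 7–8 N at the end; the tool did not move between the last two readings.
- **Bystanders:** in the final top view the tea glass, saucer, screwdriver and valve look unmoved.

**Disagreements between checks:**
- **Camera positions:** before the fit, the top and side cameras differed by about 4 mm, and the wrist camera's seat position was up to 3 mm from theirs. I aligned the lens to the post tips in the wrist picture instead.
- **Lens offset:** while settling it drifted about 1 mm toward the jig's +x and my correction barely took. I did not measure its final offset closely, but it lies within the posts' 1.5 mm play.
- **Seating force:** no clear contact force showed when the lens reached the seat. I judged it from the height (underside about 44 mm) and the pictures.

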